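# Load the vial shaker and pin on its hold-down bar

## Task

Get the shaker ready to run. First stand every small white vial (red or white cap) from the bench upright in a pocket of its blue block, one to a pocket and right down; then lay the loose hold-down bar in its open position (its eye on the square aluminium hinge knuckle, its other end on the open end of the curved rail) and drop the red-headed pin through both holes, fully home. Only then swing the bar shut over the vials along the rail until it rests against the back of the red catch, let go of it, and leave the petri dishes where they are.

Things in the scene. Friction and masses are not known exactly. Their poses are not given: they have to be found in the camera images.
- shaker: Low white laboratory shaker, fixed, 200 mm (its x) by 250 mm (its y), steel deck 30 mm high. Origin: centre of its underside, z up. The vial pockets lie in a row along its y at x = +65 mm in a blue block (40 x 172 mm, top 46 mm high). At the +y end of the row stands the hinge knuckle, at the -y end the red catch. Load the vials before the bar: the open bar blocks pocket 0.
- rail_open (a point): Open resting point for the bar, on top of a 12 mm wide steel rail that curves at 203 mm radius round the knuckle, from the catch to about 9 degrees past this point, level (61 mm high) with the tops of the knuckle and of the catch's ledge. This point is 48 degrees from the closed line (knuckle to catch), on the shaker's -x side. Axes as the shaker's.
- pocket_0 (a point): Centre of the floor of vial pocket 0 of the blue block (0 is next to the knuckle, 4 next to the catch): round, 25 mm across, 16 mm deep, floor 30 mm above the bench, pockets 34 mm apart. Axes as the shaker's.
- pocket_1 (a point): Centre of the floor of vial pocket 1 of the blue block (0 is next to the knuckle, 4 next to the catch): round, 25 mm across, 16 mm deep, floor 30 mm above the bench, pockets 34 mm apart. Axes as the shaker's.
- pocket_2 (a point): Centre of the floor of vial pocket 2 of the blue block (0 is next to the knuckle, 4 next to the catch): round, 25 mm across, 16 mm deep, floor 30 mm above the bench, pockets 34 mm apart. Axes as the shaker's.
- pocket_3 (a point): Centre of the floor of vial pocket 3 of the blue block (0 is next to the knuckle, 4 next to the catch): round, 25 mm across, 16 mm deep, floor 30 mm above the bench, pockets 34 mm apart. Axes as the shaker's.
- pocket_4 (a point): Centre of the floor of vial pocket 4 of the blue block (0 is next to the knuckle, 4 next to the catch): round, 25 mm across, 16 mm deep, floor 30 mm above the bench, pockets 34 mm apart. Axes as the shaker's.
- knuckle (a point): Centre of the top of the fixed hinge knuckle: an aluminium block 28 x 28 mm, top 61 mm above the bench, with an upright 12 mm hole 31 mm deep. Axes as the shaker's.
- catch (a point): Middle of the ledge of the catch, 203 mm from the knuckle in the shaker's -y direction, 61 mm above the bench. The red catch has a back wall 10.5 mm beyond this point (shaker's +x) and a roof whose underside is 18 mm above the ledge (top 25 mm); it is open towards the shaker's -x, so the bar enters sideways. Closed, the bar lies on the ledge against the back wall.
- bar_grip (a point): Centre of the black upright fin (44 mm along the bar, 10 mm thick, its top 49 mm above the bar's underside) of the loose aluminium hold-down bar; grip it from above across its thickness. 30 mm above the bar's underside, near its centre of mass. x runs along the bar from eye to free end, z up. Bar 20 mm wide, 12 mm thick, 160 g; closed, it passes 3 mm above seated vials.
- bar_eye (a point): Centre of the upright 12 mm hole in the bar's square eye (28 x 28 mm), at the bar's underside, 108 mm from the fin's centre; axes as bar_grip. Pinned on, the bar turns freely about the pin with 1 to 2 mm of play, has no spring and stays where it is left.
- bar_tip (a point): Point on the underside of the bar, on its centre line, 203 mm from the eye's hole (the bar ends 22 mm beyond): it meets the catch point when the bar is closed. Axes as bar_grip.
- pin_head (a point): Centre of the red cylindrical head (18 mm across, 32 mm tall) of a steel pin (50 g), z along the pin, head up. Shank 10 mm across, 40 mm long, with a 9 mm nose tapering to 4 mm that pushes the bar's eye into line; its end is 56 mm below this point. It starts in a fixed grey stand, 46 x 46 mm, 42 mm high, head on its top. Fully home, this point is 28 mm above the knuckle.
- vial_0_mid (a point): Centre (14 mm above the foot) of a small white screw vial with a white cap, standing on the bench: body 21 mm across up to 18 mm, cap 25 mm across from 18 to 28 mm, 50 g, bottom-heavy. Grip it by the cap, as the block rises 16 mm round its foot. Seated, its centre is 44 mm above the bench. Three to five vials are there; absent ones read None from the start.
- vial_1_mid (a point): Centre (14 mm above the foot) of a small white screw vial with a red cap, standing on the bench: body 21 mm across up to 18 mm, cap 25 mm across from 18 to 28 mm, 50 g, bottom-heavy. Grip it by the cap, as the block rises 16 mm round its foot. Seated, its centre is 44 mm above the bench. Three to five vials are there; absent ones read None from the start.
- vial_2_mid (a point): Centre (14 mm above the foot) of a small white screw vial with a white cap, standing on the bench: body 21 mm across up to 18 mm, cap 25 mm across from 18 to 28 mm, 50 g, bottom-heavy. Grip it by the cap, as the block rises 16 mm round its foot. Seated, its centre is 44 mm above the bench. Three to five vials are there; absent ones read None from the start.
- vial_3_mid (a point): Centre (14 mm above the foot) of a small white screw vial with a white cap, standing on the bench: body 21 mm across up to 18 mm, cap 25 mm across from 18 to 28 mm, 50 g, bottom-heavy. Grip it by the cap, as the block rises 16 mm round its foot. Seated, its centre is 44 mm above the bench. Three to five vials are there; absent ones read None from the start.
- vial_4_mid (a point): Centre (14 mm above the foot) of a small white screw vial with a red cap, standing on the bench: body 21 mm across up to 18 mm, cap 25 mm across from 18 to 28 mm, 50 g, bottom-heavy. Grip it by the cap, as the block rises 16 mm round its foot. Seated, its centre is 44 mm above the bench. Three to five vials are there; absent ones read None from the start.
- petri_stack: Stack of three petri dishes, 61 mm across, 49 mm high, loose, on the left of the bench; a bystander. Origin under its centre.
- petri: Single petri dish, 61 mm across, 16 mm high, loose, on the right behind the vials; a bystander. Origin under its centre.

How it is judged:
By the outcome, as a careful person would: the job done as asked, in the order asked, and still so for the second after the job is handed in, with the robot touching nothing.
Of vial_0, vial_1, vial_2, vial_3, vial_4 only 3 to 5 are there at a start; the rules pass over those that are not, and their reading is None.
At some moment in a run one of vial_0, vial_1, vial_2, vial_3, vial_4 may be knocked a few centimetres aside while the robot is not near it.
It also fails if it takes over 210 s, if anything falls off the work surface, if the arm or the gripper's body presses on something with over 40 N, if the wrist force passes 120 N, or if a joint passes its speed limit or range.

## Robot

A 6-joint arm with a two-finger parallel gripper is mounted at the origin on a cart in front of the work surface, level with it; the furniture and walls round the work are solid. World frame = base frame: x ahead of the robot, y to its left, z up, the work surface at z = 0. Lengths are in m, angles in degrees, forces in N, time in s.
With the tool pointing down it reaches from about 0.4 to 0.825 m from the base axis. Payload 7 kg.
Tool frame: the origin (TCP) lies at the very end of the fingers, on their centre line; the grasp point (between the pads) lies 19 mm behind it (ctrl.grip_depth is the distance from the TCP to the grasp point, in m); z points along the fingers, y is the line along which they close (so a half turn about z gives the same grasp; the last joint's range is limited). The gripper opens to 88 mm and grips with 3 to 60 N. Pads are 19 mm wide; open, the fingers measure 130 mm over their backs; the gripper's body (78 mm by 193 mm) begins 47 mm behind the grasp point.
Start: joints at [81.137, 20.546, 0.682, 0, -70.136, -16.507], TCP at [0.289, 0.61, 0.227] pointing down, gripper open.
Joint ranges: [-176.03, 176.03], [-82.01, 121.73], [-58.28, 71.71], [-173.87, 95.51], [-174.79, -0.11], [-173.66, 173.66]. Speed limits (degrees/s): [136.94, 136.94, 172.46, 180, 180, 180].

## Interface

Orientations are given as [roll, pitch, yaw] about the fixed x, y, z axes, in that order (R = Rz(yaw) Ry(pitch) Rx(roll)).
In Python, from plant import get_obs, eyes, ctrl, spotter gives the robot as it stands.
- The arm moves only by the shell command python3 -m crank 'ROWS'. ROWS is JSON, one flat list of numbers, 7 for each row, row after row: the turn, a rotation vector about the tool's x, y, z in rad, then the shift along the tool's x, y, z in mm, then the opening, from 0 (shut) to 1 (fully open). A call has 1 to 5 rows; each row shifts and turns the commanded pose from where the row before left it, along the tool's axes as they then stand; what a row does not reach is not made up. A row lasts 1/8 s, in which the tool goes at most 62.5 mm and 10.7 degrees, less where a joint would pass 70% of its speed; a pose out of reach is approached as far as the arm can. A call is refused whole if a number of a shift passes 62.5 or a number of a turn 0.188, either way. A call with a gripper value outside its range is refused whole. The fingers move at their own pace and stop on an object; the grip force is fixed at half the most. Time passes only in rows, so rows that do not move let the fingers close. It gives the time, the measured TCP pose, the force, the opening and the grip force at its end, in the units of the state.
- get_obs(): the state, without advancing time (a new reading comes with each control period).
- eyes.snapshot(name): name is "scene" or "top"; returns the picture (384x512x3 uint8, blue, green, red); there is no depth.
- eyes.camera_model(name): a dict with "fx", "fy", "cx", "cy" (pixels), "D" ([k1, k2, p1, p2, k3] as OpenCV has them; the pictures are not rectified), "extrinsics" (4x4, takes a point from camera to world coordinates). Camera axes: x right, y down, z forward; pixel columns grow to the right and rows downward; lengths in m; the calibration is good to about 2 mm. A picture is of the moment at which its call begins. camera_model takes no time and is no camera call.
- ctrl.close_job(): hands the job in; it is judged then, once.
Trained networks look in the newest picture that a camera, given by its name, has taken for a name from the list of things; names that differ only in an ending like _2 or _b are one class to them, and where a whole thing is asked for, a point or a joint stands for the part that bears it (a point fixed in the world has none). Each returns a list of dicts, best first, with "p" (0 to 1); they miss things now and then, are a little off and sometimes report something else, mostly with a low value. They report only what shows in the picture. A call takes as long as a camera call.
- spotter.outline_of(camera, target): "region" (384x512 bool, what is visible of it) and "rect" ([left, top, width, height] in pixels, round what is visible of it).
- spotter.place_of(camera, target): "location" ([column, row] in pixels: a listed point, or the origin of a listed thing).
The state is a dict: "clock": time; "joint_pos": joint angles; "qvel": joint speeds; "tau": joint torques, N m; "tool_pos": TCP position; "orientation": TCP orientation; "force": force on the tool from outside, world axes, zero at the start; "moment": the same for the moment, N m; "opening": finger opening in m; "gripper_force": force on a finger pad.
Only numpy, scipy, OpenCV 4.12 (cv2) and the standard library are available. Lean on these libraries where they do the work, as an engineer would, in place of code of your own. Each camera call takes 0.05 s, during which the arm holds its last target. There are 200 camera calls.

## Working session

There is one attempt and no reset: what is moved stays moved. The work goes in short steps, Python scripts to look and compute and a shell command to move; the robot and the scene stay as the last step left them, time stands still between calls to the robot, and variables do not carry over. Pictures are saved under pics/ and viewed, at most 16 in all, crops included, and the job is handed in when it is done.

```bash
ls; mkdir -p pics; cat > h.py <<'E'
import numpy as np, cv2
from plant import get_obs, eyes, ctrl, spotter
from scipy.spatial.transform import Rotation as R
def ray(cam,px):
    m=eyes.camera_model(cam); K=np.array([[m['fx'],0,m['cx']],[0,m['fy'],m['cy']],[0,0,1]])
    u=cv2.undistortPoints(np.array([[px]],float),K,np.array(m['D'],float))[0,0]
    T=np.array(m['extrinsics']); return T[:3,3],T[:3,:3]@np.array([u[0],u[1],1])
def at(cam,px,z):
    o,d=ray(cam,px); return o+d*(z-o[2])/d[2]
def proj(cam,P):
    m=eyes.camera_model(cam); K=np.array([[m['fx'],0,m['cx']],[0,m['fy'],m['cy']],[0,0,1]])
    T=np.linalg.inv(np.array(m['extrinsics']))
    return cv2.projectPoints(np.atleast_2d(P).astype(float),cv2.Rodrigues(T[:3,:3])[0],T[:3,3],K,np.array(m['D'],float))[0][:,0]
E
python3 - <<'E'
from h import *
o=get_obs();print(o)
for c in('scene','top'):
    im=eyes.snapshot(c); cv2.imwrite(f'pics/{c}0.png',im)
    print(c,np.round(np.array(eyes.camera_model(c)['extrinsics']),3).tolist(),eyes.camera_model(c)['fx'])
    for t,z in dict(shaker=0,rail_open=.061,pocket_0=.03,pocket_4=.03,knuckle=.061,catch=.061,bar_grip=.03,bar_eye=0,bar_tip=0,pin_head=.058,vial_0_mid=.014,vial_1_mid=.014,petri=0,petri_stack=0).items():
        for r in spotter.place_of(c,t)[:6]:
            print(t,round(r['p'],2),np.round(r['location']),np.round(at(c,r['location'],z),3))
E
```

```text
pics
{'clock': 0.0, 'joint_pos': array([ 8.11376156e+01,  2.05892256e+01,  6.34686252e-01, -1.94245475e-02,
       -7.01356634e+01, -1.65089929e+01]), 'qvel': array([-0.04255687, -0.06584696,  0.03920028, -0.12414547,  0.0307702 ,
        0.05827489]), 'tau': array([-2.68888016e-04, -5.82726502e+01,  2.93058944e+01,  6.99716717e+00,
        6.95528928e-03, -1.82381032e-04]), 'tool_pos': array([0.28902459, 0.60946044, 0.22565674]), 'orientation': array([ 1.79908326e+02, -8.12716020e-03, -2.53779855e+01]), 'force': array([1.10082672, 0.4296937 , 0.50256254]), 'moment': array([ 0.02756645, -0.00374459, -0.00419413]), 'gripper_force': 0.0, 'opening': 0.08773657791054762}
scene [[0.035, -0.848, 0.529, -0.348], [-0.999, -0.021, 0.032, 0.013], [-0.016, -0.53, -0.848, 1.43], [0.0, 0.0, 0.0, 1.0]] 450.86928722506275
shaker 0.97 [284. 199.] [ 0.501 -0.033  0.   ]
rail_open 0.82 [291. 216.] [ 0.398 -0.058  0.061]
pocket_0 0.98 [260. 184.] [0.546 0.054 0.03 ]
pocket_0 0.93 [303. 184.] [ 0.55  -0.105  0.03 ]
pocket_0 0.69 [271. 184.] [0.546 0.016 0.03 ]
pocket_0 0.67 [279. 183.] [ 0.551 -0.015  0
[... 1345 characters left out ...]
 ]
pocket_4 0.71 [301. 178.] [ 0.556 -0.095  0.03 ]
knuckle 0.93 [249. 181.] [0.543 0.08  0.061]
catch 0.61 [312. 177.] [ 0.555 -0.127  0.061]
catch 0.24 [111. 190.] [0.522 0.53  0.061]
bar_grip 0.74 [171. 198.] [0.497 0.34  0.03 ]
bar_eye 0.59 [181. 234.] [0.377 0.309 0.   ]
bar_tip 0.71 [166. 176.] [0.579 0.366 0.   ]
pin_head 0.53 [134. 177.] [0.565 0.455 0.058]
vial_0_mid 0.73 [139. 177.] [0.574 0.454 0.014]
vial_0_mid 0.35 [259. 180.] [0.558 0.045 0.014]
vial_1_mid 0.62 [373. 180.] [ 0.551 -0.343  0.014]
vial_1_mid 0.36 [172. 198.] [0.498 0.338 0.014]
petri 0.46 [356. 149.] [ 0.664 -0.295  0.   ]
petri 0.37 [173. 198.] [0.5   0.341 0.   ]
petri_stack 0.71 [110. 190.] [0.531 0.558 0.   ]
```

```bash
python3 -c "
import cv2
a=cv2.imread('pics/top0.png')[110:290,80:440];cv2.imwrite('pics/top0b.png',cv2.resize(a,None,fx=2.2,fy=2.2,interpolation=2))
a=cv2.imread('pics/scene0.png')[110:290,80:440];cv2.imwrite('pics/scene0b.png',cv2.resize(a,None,fx=2.2,fy=2.2,interpolation=2))"
```

```text
(no output)
```

View pics/top0b.png

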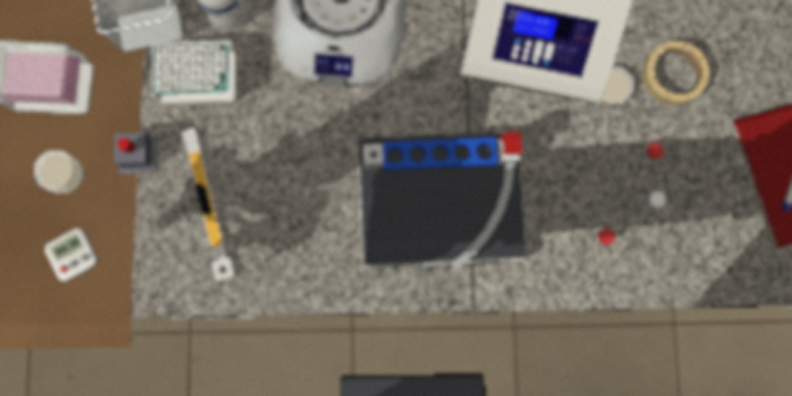

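View pics/scene0b.png

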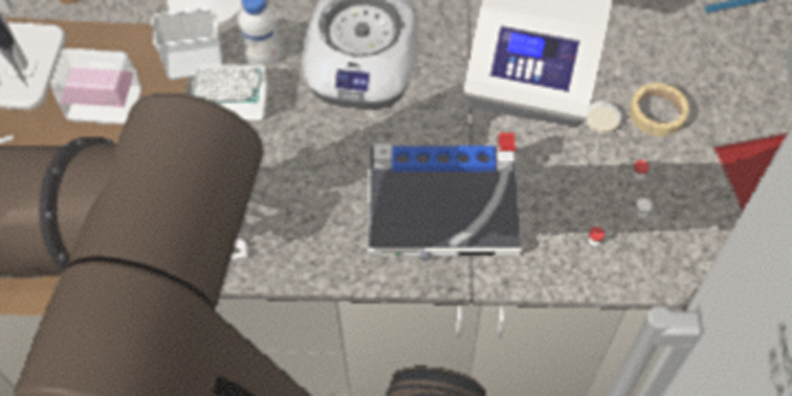

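```bash
python3 - <<'E'
from h import *
a=cv2.imread('pics/top0.png');s=cv2.imread('pics/scene0.png')
def up(i,x0,y0,w,h,f): return cv2.resize(i[y0:y0+h,x0:x0+w],(w*f,h*f),interpolation=cv2.INTER_CUBIC)
out=np.vstack([up(a,240,163,90,30,8),up(s,245,165,90,30,8)])
cv2.imwrite('pics/blk.png',out)
for n,i in(('top',a),('scene',s)):
    f=i.astype(float);b,g,r=f[...,0],f[...,1],f[...,2]
    red=np.clip(r-np.maximum(b,g)-25,0,None)
    nn,l,st,ce=cv2.connectedComponentsWithStats((red>0).astype(np.uint8))
    for k in range(1,nn):
        if st[k,4]<4 or st[k,4]>200 or not(200<ce[k,1]+60 and 100<ce[k,1]<260): continue
        m=l==k; m=cv2.dilate(m.astype(np.uint8),np.ones((3,3)))>0
        w=np.where(m,np.clip(r-np.maximum(b,g)-5,0,None),0);ys,xs=np.indices(w.shape)
        c=[(w*xs).sum()/w.sum(),(w*ys).sum()/w.sum()]
        print(n,st[k].tolist(),np.round(c,2),'z28',np.round(at(n,c,.028),4),'z86',np.round(at(n,c,.086),4))
    blue=((b-r>60)&(b-g>20)).astype(np.uint8)
    nn,l,st,ce=cv2.connectedComponentsWithStats(blue)
    for k in range(1,nn):
        if st[k,4]>100: print(n,'blue',st[k].tolist(),ce[k])
    x0,y0=(369,190) if n=='top' else (362,195)
    p=i[y0:y0+20,x0:x0+22].mean(2); print(n,np.round(p[:, ::1]).astype(int).max(1).tolist())
    w=np.clip(p-np.median(p)-35,0,None); yy,xx=np.indices(w.shape)
    pk=np.unravel_index(cv2.GaussianBlur(w,(0,0),1.5).argmax(),w.shape); mm=(abs(yy-pk[0])<5)&(abs(xx-pk[1])<5); w=w*mm
    c=[x0+(w*xx).sum()/w.sum(),y0+(w*yy).sum()/w.sum()];print(n,'white',np.round(c,2),np.round(at(n,c,.028),4))
    q=np.array([[.565,-.35,.028],[.5,-.35,.028]]);print(proj(n,q))
E
```

```text
top [457, 146, 6, 7, 29] [459.46 148.76] z28 [ 0.6533 -0.6481  0.028 ] z86 [ 0.6367 -0.614   0.086 ]
top [307, 169, 11, 12, 117] [312.4  174.55] z28 [ 0.5692 -0.1335  0.028 ] z86 [ 0.5567 -0.1239  0.086 ]
top [132, 172, 9, 8, 51] [136.04 175.31] z28 [0.5759 0.4599 0.028 ] z86 [0.5631 0.4412 0.086 ]
top [374, 174, 8, 9, 57] [377.51 178.  ] z28 [ 0.5542 -0.3532  0.028 ] z86 [ 0.5424 -0.3331  0.086 ]
top [166, 179, 8, 15, 63] [169.52 185.84] z28 [0.538  0.3457 0.028 ] z86 [0.527  0.3324 0.086 ]
top [173, 206, 8, 16, 80] [176.38 213.95] z28 [0.4433 0.3208 0.028 ] z86 [0.4367 0.3087 0.086 ]
top [351, 213, 9, 9, 61] [355.28 217.42] z28 [ 0.4225 -0.2695  0.028 ] z86 [ 0.417  -0.2534  0.086 ]
top [107, 231, 4, 3, 11] [108.33 231.96] z28 [0.3869 0.5448 0.028 ] z86 [0.383 0.522 0.086]
top blue [79, 46, 12, 12, 110] [84.73636364 51.07272727]
top blue [168, 91, 13, 14, 131] [174.41221374  97.57251908]
top blue [313, 114, 21, 15, 230] [322.87826087 121.1173913 ]
top blue [255, 172, 51, 15, 434] [282.0483871  179.19815668]
top [89, 87, 91, 89, 88, 91, 102, 129, 150, 155, 156, 155, 151, 135, 114, 9
[... 344 characters left out ...]
8, 182, 7, 7, 40] [371.14 185.12] z28 [ 0.5524 -0.354   0.028 ] z86 [ 0.5152 -0.3388  0.086 ]
scene [347, 213, 8, 7, 47] [350.89 216.05] z28 [ 0.4209 -0.2696  0.028 ] z86 [ 0.3891 -0.2579  0.086 ]
scene [2, 232, 7, 2, 10] [  4.97 232.56] z28 [0.3199 0.9561 0.028 ] z86 [0.2922 0.9171 0.086 ]
scene blue [402, 103, 49, 12, 102] [427.05882353 107.99019608]
scene blue [310, 124, 18, 13, 166] [318.62650602 130.1626506 ]
scene blue [258, 176, 47, 12, 392] [283.01785714 181.51530612]
scene [127, 126, 126, 124, 125, 162, 185, 187, 183, 182, 167, 143, 149, 144, 132, 132, 128, 128, 126, 133]
scene white [372.38 202.62] [ 0.4778 -0.3511  0.028 ]
[[369.71433389 182.22340932]
 [371.46108762 197.31009774]]
```

View pics/blk.png

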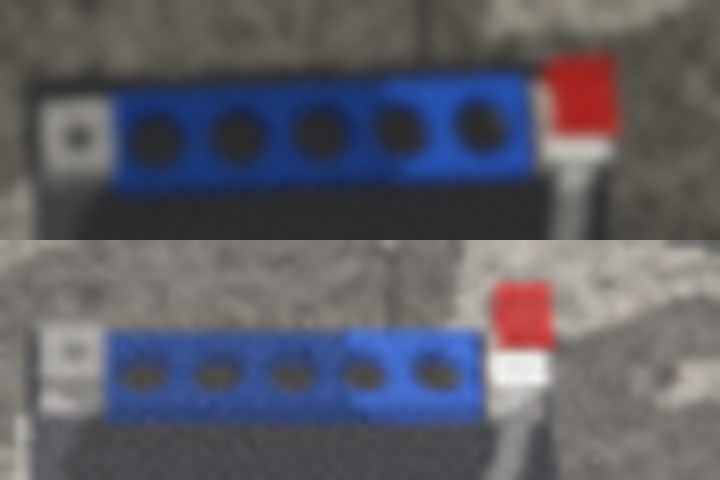

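```bash
cat >> h.py <<'E'
def go(x,y,z,yaw=None):
    o=get_obs(); p=np.array(o['tool_pos']); Rm=R.from_euler('xyz',o['orientation'],degrees=True)
    y0=o['orientation'][2]
    if yaw is None: yaw=y0
    t=Rm.apply(np.array([x,y,z])-p,inverse=True)*1000
    tt=R.from_euler('xyz',[180,0,yaw],degrees=True)
    print('pos',p.round(4),'rpy',np.round(o['orientation'],2),'| rotvec to target',np.round((Rm.inv()*tt).as_rotvec(),3),'| shift now-frame',t.round(1),'| shift after turn',(tt.apply(np.array([x,y,z])-p,inverse=True)*1000).round(1),'open',round(o['opening'],4),'F',np.round(o['force'],1),'t',round(o['clock'],2))
E
python3 - <<'E'
from h import *
from scipy.optimize import least_squares
T=[(157,139),(239,134),(320,133),(401,129),(484,125)];S=[(145,375),(218,375),(293,376),(365,375),(437,375)]
q=lambda p,x0,y0:(x0+p[0]/8-.44,y0+p[1]/8-.44)
P=[at('top',q(p,240,163),.046)[:2] for p in T]; Q=[at('scene',q(p,245,165-30),.046)[:2] for p in S]
k=at('top',q((78,137),240,163),.061);k2=at('scene',q((74,352),245,135),.061)
print(np.round(P,4),np.round(Q,4),k.round(4),k2.round(4))
for A in(P,Q,(np.array(P)+Q)/2):
    A=np.array(A); d=np.arange(5)*34e-3
    f=lambda v:(v[:2]+np.outer(d,[np.sin(v[2]),-np.cos(v[2])])-A).ravel()
    r=least_squares(f,[.55,.05,0]);print('pocket0',r.x[:2].round(4),'yaw',np.degrees(r.x[2]).round(2),np.abs(r.fun).max().round(4),
     'knuckle@32',(r.x[:2]-.032*np.array([np.sin(r.x[2]),-np.cos(r.x[2])])).round(4))
go(.5,.3,.2,-87)
E
```

```text
[[ 0.5498  0.046 ]
 [ 0.5514  0.0121]
 [ 0.5513 -0.0213]
 [ 0.5525 -0.0548]
 [ 0.5537 -0.0891]] [[ 0.5469  0.0452]
 [ 0.5478  0.0119]
 [ 0.5481 -0.0223]
 [ 0.5494 -0.0552]
 [ 0.5502 -0.088 ]] [0.5481 0.0783 0.061 ] [0.5489 0.0775 0.061 ]
pocket0 [0.55   0.0465] yaw 1.49 0.0006 knuckle@32 [0.5491 0.0785]
pocket0 [0.5468 0.0463] yaw 1.42 0.0016 knuckle@32 [0.546  0.0783]
pocket0 [0.5484 0.0464] yaw 1.46 0.001 knuckle@32 [0.5476 0.0784]
pos [0.2892 0.6098 0.2266] rpy [180.    -0.   -25.37] | rotvec to target [ 0.    -0.     1.076] | shift now-frame [323.2 189.7  26.6] | shift after turn [ 320.5 -194.2   26.6] open 0.0875 F [ 0.2  1.2 -1.1] t 1.5
```

```bash
python3 -m crank '[0,0,0.1837,30,50,0,1, 0,0,0.1837,30,50,0,1, 0,0,0.1837,30,30,0,1, 0,0,0.1837,30,0,0,1, 0,0,0.1837,30,-20,0,1]'; python3 -m crank '[0,0,0.1837,60,0,0,1, 0,0,0,60,0,0,1, 0,0,0,60,0,0,1, 0,0,0,60,0,0,1]'; python3 -c "
from h import *
go(.4215,-.2695,.12,-88.5)"
```

```text
clock: 2.12
tool_pos: [0.3351, 0.4052, 0.2275]
orientation: [-180.0, 0.1, -78.3]
force: [1.6, 0.7, -0.4]
opening: 0.0878
gripper_force: 0.0
clock: 2.62
tool_pos: [0.3521, 0.1657, 0.2268]
orientation: [-180.0, 0.0, -88.5]
force: [1.5, -0.9, -0.2]
opening: 0.0875
gripper_force: 0.0
pos [0.3521 0.1657 0.2268] rpy [-1.7996e+02  3.0000e-02 -8.8490e+01] | rotvec to target [-0.001  0.001  0.   ] | shift now-frame [437.  -57.8 106.6] | shift after turn [436.9 -58.  106.8] open 0.0875 F [ 1.5 -0.9 -0.2] t 2.62
```

```bash
python3 -m crank '[0,0,0,40,-48,0,1, 0,0,0,60,-10,0,1, 0,0,0,60,0,0,1, 0,0,0,60,0,0,1, 0,0,0,60,0,10,1]'; python3 -m crank '[0,0,0,60,0,30,1, 0,0,0,60,0,30,1, 0,0,0,37,0,37,1,0,0,0,0,0,0,1]'; python3 - <<'E'
from h import *
go(.4215,-.2695,.018,-88.5)
for c in('top','scene'):
    i=eyes.snapshot(c).astype(float);cv2.imwrite(f'pics/{c}1.png',i)
cr=[cv2.resize(cv2.imread(f'pics/{c}1.png')[150:270,320:440],None,fx=3.3,fy=3.3,interpolation=2) for c in('top','scene')]
cv2.imwrite('pics/v1.png',np.hstack(cr))
E
```

```text
clock: 3.25
tool_pos: [0.4179, -0.1128, 0.2176]
orientation: [-179.8, 0.0, -88.5]
force: [1.9, -0.3, -0.0]
opening: 0.0876
gripper_force: 0.0
clock: 3.75
tool_pos: [0.4191, -0.2613, 0.1207]
orientation: [179.7, 0.1, -88.8]
force: [-0.8, -0.0, -0.0]
opening: 0.0878
gripper_force: 0.0
pos [ 0.4191 -0.2613  0.1207] rpy [ 1.7968e+02  8.0000e-02 -8.8750e+01] | rotvec to target [ 0.006  0.001 -0.004] | shift now-frame [  8.4  -2.8 102.7] | shift after turn [  8.3  -2.2 102.7] open 0.0878 F [-0.8 -0.  -0. ] t 3.75[ WARN:0@0.545] global loadsave.cpp:1063 imwrite_ Unsupported depth image for selected encoder is fallbacked to CV_8U.
```

View pics/v1.png

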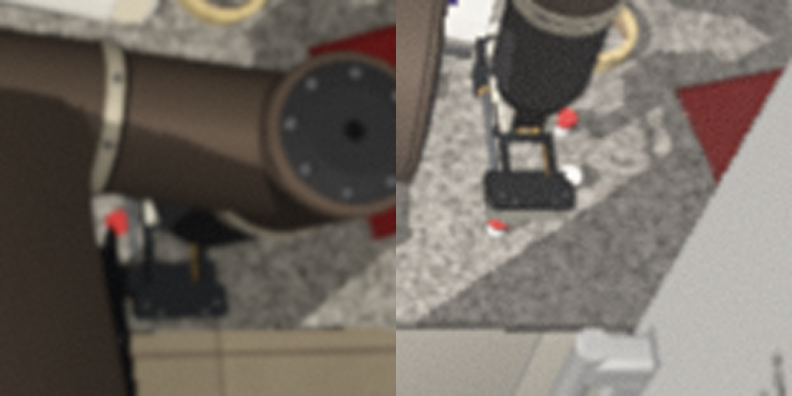

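```bash
python3 - <<'E'
from h import *
go(.4215,-.2695,.018,-88.5); o=get_obs(); print(o['joint_pos'].round(2))
for c in('top','scene'):
    p=proj(c,[[.419,-.261,.12],[.375,-.261,.12],[.463,-.261,.12],[.419,-.261,.25],[.4215,-.2695,.025]]); print(p.round(1).tolist(), ((p-[320,150])*3.3).round().tolist())
E
```

```text
pos [ 0.4211 -0.26    0.1235] rpy [179.94  -0.   -88.59] | rotvec to target [ 0.001 -0.    -0.002] | shift now-frame [  9.5  -0.3 105.5] | shift after turn [  9.5  -0.2 105.5] open 0.0877 F [ 0.7  1.3 -0.2] t 3.85
[-8.880e+00  9.160e+00 -2.975e+01  1.000e-02 -5.114e+01  1.028e+01]
[[360.7, 215.6], [361.6, 230.0], [359.8, 201.3], [374.2, 210.6], [355.1, 217.8]] [[134.0, 216.0], [137.0, 264.0], [131.0, 169.0], [179.0, 200.0], [116.0, 224.0]]
[[352.8, 203.4], [353.8, 214.9], [351.8, 192.2], [359.6, 182.4], [350.7, 216.3]] [[108.0, 176.0], [112.0, 214.0], [105.0, 139.0], [131.0, 107.0], [101.0, 219.0]]
```

```bash
python3 -m crank '[0,0,0,5,0,50,1, 0,0,0,4.5,0,40,1, 0,0,0,0,0,15.5,1, 0,0,0,0,0,0,1]'; python3 -c "
from h import *
go(.4215,-.2695,.018,-88.5)"; python3 -m crank '[0,0,0,0,0,0,0,0,0,0,0,0,0,0,0,0,0,0,0,0,0, 0,0,0,0,0,0,0,0,0,0,0,0,0,0]';python3 -m crank '[0,0,0,0,0,0,0,0,0,0,0,0,0,0]'
```

```text
clock: 4.35
tool_pos: [0.422, -0.2683, 0.0184]
orientation: [180.0, -0.0, -88.4]
force: [0.1, 0.5, 0.7]
opening: 0.0875
gripper_force: 0.0
pos [ 0.422  -0.2683  0.0184] rpy [179.99  -0.   -88.42] | rotvec to target [ 0.    -0.     0.001] | shift now-frame [1.2 0.6 0.4] | shift after turn [1.2 0.6 0.4] open 0.0875 F [0.1 0.5 0.7] t 4.35
clock: 4.97
tool_pos: [0.4216, -0.2692, 0.0183]
orientation: [-180.0, -0.0, -88.5]
force: [-0.2, 0.2, 0.5]
opening: 0.0432
gripper_force: 0.0
clock: 5.22
tool_pos: [0.4216, -0.2692, 0.0181]
orientation: [180.0, -0.0, -88.5]
force: [-0.2, -0.3, 0.1]
opening: 0.0236
gripper_force: 30.1
```

```bash
python3 -m crank '[0,0,0,0,0,-20,0, 0,0,0,0,0,-50,0, 0,0,0,0,0,-50,0, 0,0,0,-40,-20,0,0, 0,0,0,-50,-25,0,0]'; python3 -m crank '[0,0,0,-50,-25,0,0, 0,0,0,-50,-25,0,0,0,0,0,-50,-25,0,0,0,0,0,-35,-12,0,0,0,0,0,0,0,0,0]'; python3 - <<'E'
from h import *
go(.5502,.0123,.08,-88.5)
for c in('top','scene'): cv2.imwrite(f'pics/{c}2.png',eyes.snapshot(c))
go(.5502,.0123,.08,-88.5)
p=get_obs()['tool_pos'];v=p-[0,0,-.005]
for c in('top','scene'): print(proj(c,v))
cr=[cv2.resize(cv2.imread(f'pics/{c}2.png')[140:220,235:335],None,fx=4,fy=4,interpolation=2) for c in('top','scene')]
cv2.imwrite('pics/v2.png',np.hstack(cr))
E
```

```text
clock: 5.85
tool_pos: [0.4645, -0.1776, 0.1389]
orientation: [-179.9, 0.0, -88.7]
force: [1.4, -0.4, -0.3]
opening: 0.0237
gripper_force: 30.0
clock: 6.48
tool_pos: [0.5471, 0.0114, 0.1377]
orientation: [180.0, -0.0, -88.4]
force: [-0.8, -0.7, -0.9]
opening: 0.0236
gripper_force: 30.0
pos [0.5471 0.0114 0.1377] rpy [179.98  -0.   -88.35] | rotvec to target [ 0.    -0.     0.003] | shift now-frame [-0.8 -3.1 57.7] | shift after turn [-0.8 -3.1 57.7] open 0.0236 F [-0.8 -0.7 -0.9] t 6.47
pos [0.546  0.0094 0.1377] rpy [ 1.7994e+02 -1.0000e-02 -8.8470e+01] | rotvec to target [ 0.001 -0.     0.001] | shift now-frame [-2.8 -4.3 57.7] | shift after turn [-2.8 -4.2 57.7] open 0.0237 F [-0.3 -0.6 -0.1] t 6.58
[[271.66986437 174.62467774]]
[[272.86471681 166.71985569]]
```

View pics/v2.png

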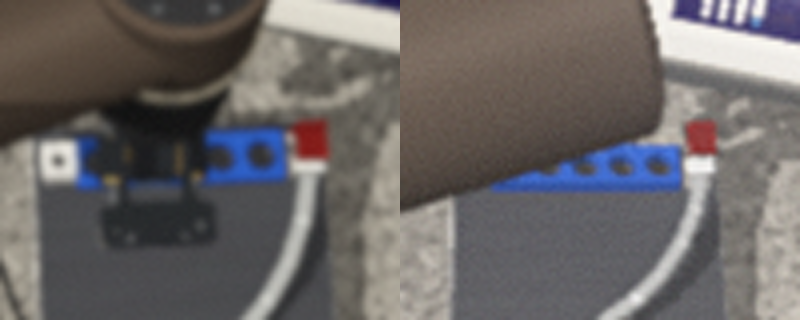

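```bash
python3 -m crank '[0,0,0,-2.8,-4.2,40,0, 0,0,0,0,0,28,0, 0,0,0,0,0,0,0,0,0,0,0,0,0,0]'; python3 -c "
from h import *
go(.5502,.0123,.048,-88.5)"
```

```text
clock: 7.08
tool_pos: [0.5511, 0.0115, 0.0712]
orientation: [-179.9, -0.0, -88.6]
force: [0.1, 0.2, 0.6]
opening: 0.024
gripper_force: 30.0
pos [0.5511 0.0115 0.0712] rpy [-179.94   -0.    -88.55] | rotvec to target [-0.001 -0.    -0.001] | shift now-frame [-0.8  0.9 23.2] | shift after turn [-0.8  0.9 23.2] open 0.024 F [0.1 0.2 0.6] t 7.08
```

```bash
python3 -m crank '[0,0,0,-0.8,0.7,8,0,0,0,0,0,0,4,0, 0,0,0,0,0,4,0, 0,0,0,0,0,0,0]'; python3 -m crank '[0,0,0,0,0,4,0, 0,0,0,0,0,0,0]' ;python3 -c "
from h import *
go(.5502,.0123,.048,-88.5)"
```

```text
clock: 7.58
tool_pos: [0.5496, 0.0128, 0.0539]
orientation: [180.0, -0.0, -88.5]
force: [0.0, 0.7, -1.4]
opening: 0.0237
gripper_force: 30.0
clock: 7.82
tool_pos: [0.5496, 0.0128, 0.0498]
orientation: [180.0, -0.0, -88.5]
force: [-0.8, 0.1, -0.7]
opening: 0.0237
gripper_force: 30.0
pos [0.5496 0.0128 0.0498] rpy [ 1.7997e+02 -1.0000e-02 -8.8520e+01] | rotvec to target [ 0.001 -0.    -0.   ] | shift now-frame [ 0.5 -0.6  1.8] | shift after turn [ 0.5 -0.6  1.8] open 0.0237 F [-0.8  0.1 -0.7] t 7.83
```

```bash
python3 -m crank '[0,0,0,0,0,1.3,0, 0,0,0,0,0,0,0, 0,0,0,0,0,0,0.5,0,0,0,0,0,0,0.5, 0,0,0,0,0,0,0.6]'; python3 -m crank '[0,0,0,0,0,-20,0.7, 0,0,0,0,0,-50,1, 0,0,0,20,20,-20,1, 0,0,0,60,0,0,1, 0,0,0,60,20,0,1]'; python3 -m crank '[0,0,0,60,20,0,1,0,0,0,60,10,0,1,0,0,0,50,0,0,1, 0,0,0,40,0,0,1,0,0,0,0,0,0,1]'; python3 -c "
from h import *
go(.4785,-.351,.018,-88.5)"
```

```text
clock: 8.45
tool_pos: [0.5499, 0.0129, 0.0489]
orientation: [-180.0, 0.0, -88.5]
force: [0.4, 0.6, 1.3]
opening: 0.0483
gripper_force: 0.0
clock: 9.07
tool_pos: [0.5145, -0.1284, 0.1396]
orientation: [-179.9, -0.0, -88.4]
force: [0.8, -0.2, 0.8]
opening: 0.0875
gripper_force: 0.0
clock: 9.7
tool_pos: [0.4888, -0.3399, 0.1383]
orientation: [180.0, -0.0, -88.7]
force: [0.6, 0.1, 0.0]
opening: 0.0877
gripper_force: 0.0
pos [ 0.4888 -0.3399  0.1383] rpy [179.97  -0.   -88.71] | rotvec to target [ 0.001 -0.    -0.004] | shift now-frame [ 10.9  10.5 120.3] | shift after turn [ 10.9  10.6 120.3] open 0.0877 F [0.6 0.1 0. ] t 9.7
```

```bash
python3 - <<'E'
from h import *
for c in('top','scene'): cv2.imwrite(f'pics/{c}3.png',eyes.snapshot(c))
for c in('top','scene'):
    i=cv2.imread(f'pics/{c}3.png').astype(float);r=i[...,2]-np.maximum(i[...,0],i[...,1])
    nn,l,st,ce=cv2.connectedComponentsWithStats((r>25).astype(np.uint8))
    for k in range(1,nn):
        if 15<st[k,4]<200 and 240<ce[k,0]<400 and ce[k,1]>130: print(c,st[k,4],ce[k].round(1),at(c,ce[k],.028).round(3),at(c,ce[k],.058).round(3))
go(.4785,-.351,.018,-88.5)
cr=[cv2.resize(cv2.imread(f'pics/{c}3.png')[140:240,235:400],None,fx=2.4,fy=2.4,interpolation=2) for c in('top','scene')]
cv2.imwrite('pics/v3.png',np.hstack(cr))
E
```

```text
top 119 [312.4 174.4] [ 0.57  -0.133  0.028] [ 0.563 -0.128  0.058]
top 43 [269.6 179. ] [0.556 0.011 0.028] [0.55  0.012 0.058]
scene 65 [309.9 174.7] [ 0.593 -0.13   0.028] [ 0.573 -0.127  0.058]
scene 37 [271.9 179.5] [0.568 0.012 0.028] [0.549 0.012 0.058]
scene 17 [369.1 185.4] [ 0.551 -0.346  0.028] [ 0.532 -0.339  0.058]
pos [ 0.4889 -0.3376  0.1385] rpy [ 1.7997e+02  2.0000e-02 -8.8600e+01] | rotvec to target [ 0.001  0.    -0.002] | shift now-frame [ 13.1  10.7 120.5] | shift after turn [ 13.1  10.8 120.5] open 0.0878 F [0.5 0.6 0.1] t 9.8
```

View pics/v3.png

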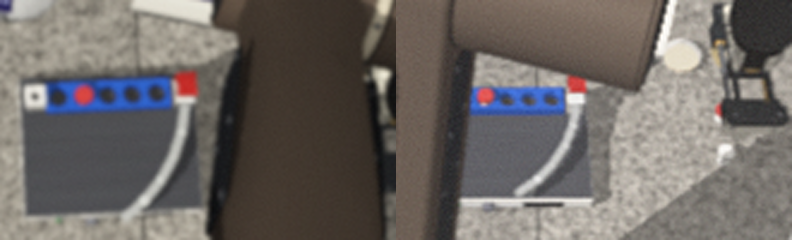

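```bash
python3 -m crank '[0,0,0,13,10.7,0,0.5, 0,0,0,0,0,0,0.5, 0,0,0,0,0,0,0.5, 0,0,0,0,0,40,0.5, 0,0,0,0,0,30,0.5]'; python3 -c "
from h import *
go(.4785,-.351,.018,-88.5)"
```

```text
clock: 10.42
tool_pos: [0.4791, -0.3501, 0.0681]
orientation: [-180.0, 0.0, -88.5]
force: [-0.5, -0.6, 0.2]
opening: 0.0455
gripper_force: 0.0
pos [ 0.4791 -0.3501  0.0681] rpy [-179.97    0.    -88.49] | rotvec to target [-0.001  0.     0.   ] | shift now-frame [ 0.9  0.6 50.1] | shift after turn [ 0.9  0.6 50.1] open 0.0455 F [-0.5 -0.6  0.2] t 10.43
```

```bash
python3 -m crank '[0,0,0,0.9,0.6,30,0.5, 0,0,0,0,0,15,0.5, 0,0,0,0,0,5,0.5, 0,0,0,0,0,0,0.5,0,0,0,0,0,0,0]'; python3 -m crank '[0,0,0,0,0,0,0,0,0,0,0,0,0,0,0,0,0,0,0,0,0]'; python3 -m crank '[0,0,0,0,0,-20,0, 0,0,0,0,0,-50,0, 0,0,0,0,0,-50,0, 0,0,0,-40,-5,0,0, 0,0,0,-60,-10,0,0]'; python3 -m crank '[0,0,0,-60,-15,0,0, 0,0,0,-60,-15,0,0,0,0,0,-60,-15,0,0,0,0,0,-40,-5,0,0,0,0,0,0,0,0,0]'; python3 -c "
from h import *
go(.551,-.0217,.07,-88.5)"
```

```text
clock: 11.05
tool_pos: [0.4791, -0.3518, 0.02]
orientation: [-179.9, -0.0, -88.5]
force: [-0.1, -0.5, -0.1]
opening: 0.0386
gripper_force: 0.0
clock: 11.42
tool_pos: [0.4787, -0.3518, 0.0195]
orientation: [-180.0, -0.0, -88.5]
force: [-1.5, 0.4, 4.6]
opening: 0.0236
gripper_force: 30.0
clock: 12.05
tool_pos: [0.4908, -0.2511, 0.1393]
orientation: [-179.9, -0.0, -88.7]
force: [0.4, 0.7, -0.2]
opening: 0.0239
gripper_force: 30.0
clock: 12.68
tool_pos: [0.5354, -0.0274, 0.1388]
orientation: [-180.0, 0.0, -88.3]
force: [-0.6, -1.5, -0.5]
opening: 0.0241
gripper_force: 30.0
pos [ 0.5354 -0.0274  0.1388] rpy [-1.7999e+02  1.0000e-02 -8.8320e+01] | rotvec to target [-0.     0.     0.003] | shift now-frame [ -5.3 -15.8  68.8] | shift after turn [ -5.3 -15.8  68.8] open 0.0241 F [-0.6 -1.5 -0.5] t 12.68
```

```bash
python3 -m crank '[0,0,0,-5.3,-15.8,30,0, 0,0,0,0,0,38,0, 0,0,0,0,0,0,0,0,0,0,0,0,0,0]'; python3 -c "
from h import *
go(.551,-.0217,.05,-88.5)"
```

```text
clock: 13.18
tool_pos: [0.5512, -0.0248, 0.0718]
orientation: [-180.0, -0.0, -88.5]
force: [-0.2, 0.1, 0.5]
opening: 0.0236
gripper_force: 30.0
pos [ 0.5512 -0.0248  0.0718] rpy [-1.7997e+02 -2.0000e-02 -8.8530e+01] | rotvec to target [-0.    -0.    -0.001] | shift now-frame [-3.1  0.1 21.8] | shift after turn [-3.1  0.1 21.8] open 0.0236 F [-0.2  0.1  0.5] t 13.18
```

```bash
python3 -m crank '[0,0,0,-3,0.5,0,0,0,0,0,0,0,8,0,0,0,0,0,0,5,0, 0,0,0,0,0,4,0, 0,0,0,0,0,0,0]'; python3 -m crank '[0,0,0,0,0,4,0, 0,0,0,0,0,0,0]' ;python3 -c "
from h import *
go(.551,-.0217,.05,-88.5)"
```

```text
clock: 13.8
tool_pos: [0.5499, -0.0214, 0.0534]
orientation: [180.0, -0.0, -88.5]
force: [-0.3, -0.9, -1.0]
opening: 0.0235
gripper_force: 30.0
clock: 14.05
tool_pos: [0.5502, -0.0213, 0.0497]
orientation: [180.0, -0.0, -88.5]
force: [0.7, -0.4, -0.1]
opening: 0.0236
gripper_force: 30.0
pos [ 0.5502 -0.0213  0.0497] rpy [179.99  -0.   -88.52] | rotvec to target [ 0. -0. -0.] | shift now-frame [ 0.4 -0.8 -0.3] | shift after turn [ 0.4 -0.8 -0.3] open 0.0236 F [ 0.7 -0.4 -0.1] t 14.05
```

```bash
python3 -m crank '[0,0,0,0,0,0,0.5,0,0,0,0,0,0,0.5, 0,0,0,0,0,0,0.6,0,0,0,0,0,-20,0.7, 0,0,0,0,0,-50,0.7]'; python3 -m crank '[0,0,0,20,0,-20,0.7, 0,0,0,60,0,0,0.7, 0,0,0,60,0,0,0.7,0,0,0,60,0,0,0.7,0,0,0,60,0,0,0.7]'; python3 -m crank '[0,0,0,50,0,0,0.7, 0,0,0,20,0,0,0.7,0,0,0,0,0,0,0.7]'; python3 - <<'E'
from h import *
for c in('top','scene'): cv2.imwrite(f'pics/{c}4.png',eyes.snapshot(c))
for c in('top','scene'):
    i=cv2.imread(f'pics/{c}4.png').astype(float);r=i[...,2]-np.maximum(i[...,0],i[...,1])
    nn,l,st,ce=cv2.connectedComponentsWithStats((r>25).astype(np.uint8))
    for k in range(1,nn):
        if 10<st[k,4]<200 and 240<ce[k,0]<400 and ce[k,1]>130: print(c,st[k],ce[k].round(1),at(c,ce[k],.028).round(3),at(c,ce[k],.058).round(3))
go(.553,-.353,.018,-88.5)
E
```

```text
clock: 14.68
tool_pos: [0.5485, -0.0218, 0.1185]
orientation: [179.7, -0.1, -88.5]
force: [0.1, 0.0, 0.3]
opening: 0.0601
gripper_force: 0.0
clock: 15.3
tool_pos: [0.5569, -0.2831, 0.1401]
orientation: [-180.0, -0.0, -88.5]
force: [1.4, 0.7, 0.7]
opening: 0.0609
gripper_force: 0.0
clock: 15.68
tool_pos: [0.5582, -0.3523, 0.1393]
orientation: [180.0, 0.0, -88.6]
force: [0.3, 0.7, 0.7]
opening: 0.0612
gripper_force: 0.0
top [307 169  11  12 121] [312.4 174.5] [ 0.569 -0.133  0.028] [ 0.563 -0.128  0.058]
top [266 176   8   7  43] [269.6 179. ] [0.556 0.011 0.028] [0.55  0.012 0.058]
scene [306 170   9   9  78] [310.1 174. ] [ 0.596 -0.13   0.028] [ 0.576 -0.127  0.058]
scene [268 177   8   6  43] [271.4 179.5] [0.568 0.013 0.028] [0.548 0.013 0.058]
scene [368 182   8   8  46] [371.2 185.2] [ 0.552 -0.354  0.028] [ 0.533 -0.346  0.058]
pos [ 0.5586 -0.3505  0.1397] rpy [ 1.7998e+02  2.0000e-02 -8.8520e+01] | rotvec to target [ 0.  0. -0.] | shift now-frame [  2.4   5.6 121.7] | shift after turn [  2.3   5.6 121.7] open 0.0612 F [ 0.6 -0.  -0.3] t 15.78
```

```bash
python3 -m crank '[0,0,0,2.4,5.6,50,0.6, 0,0,0,0,0,50,0.6, 0,0,0,0,0,20,0.6, 0,0,0,0,0,1,0.6,0,0,0,0,0,0,0]'; python3 -m crank '[0,0,0,0,0,0,0,0,0,0,0,0,0,0,0,0,0,0,0,0,0,0,0,0,0,0,0,0]'; python3 -m crank '[0,0,0,0,0,-20,0, 0,0,0,0,0,-50,0, 0,0,0,0,0,-50,0, 0,0,0,-40,0,0,0, 0,0,0,-60,0,0,0]'; python3 -m crank '[0,0,0,-60,0,0,0, 0,0,0,-60,0,0,0,0,0,0,-50,0,0,0,0,0,0,-20,0,0,0,0,0,0,0,0,0,0]'; python3 -c "
from h import *
go(.5515,-.0557,.07,-88.5)"
```

```text
clock: 16.4
tool_pos: [0.5543, -0.3532, 0.0202]
orientation: [-179.9, -0.0, -88.4]
force: [0.1, 0.4, 1.1]
opening: 0.0472
gripper_force: 0.0
clock: 16.9
tool_pos: [0.5536, -0.354, 0.0198]
orientation: [-179.9, -0.0, -88.5]
force: [1.2, 1.2, 5.9]
opening: 0.0235
gripper_force: 30.0
clock: 17.52
tool_pos: [0.5505, -0.2538, 0.1392]
orientation: [-179.9, -0.0, -88.7]
force: [0.2, 0.3, -0.0]
opening: 0.0238
gripper_force: 30.0
clock: 18.15
tool_pos: [0.5456, -0.0625, 0.1389]
orientation: [-180.0, 0.0, -88.4]
force: [0.7, 0.2, -0.5]
opening: 0.0235
gripper_force: 30.0
pos [ 0.5456 -0.0625  0.1389] rpy [-1.7999e+02  1.0000e-02 -8.8390e+01] | rotvec to target [-0.     0.     0.002] | shift now-frame [-6.6 -6.1 68.9] | shift after turn [-6.6 -6.1 68.9] open 0.0235 F [ 0.7  0.2 -0.5] t 18.15
```

```bash
python3 -m crank '[0,0,0,-5,-5,30,0, 0,0,0,0,0,38,0, 0,0,0,0,0,0,0,0,0,0,0,0,0,0]'; python3 -c "
from h import *
go(.551,-.0557,.05,-88.5)"
```

```text
clock: 18.65
tool_pos: [0.551, -0.0594, 0.0718]
orientation: [-180.0, -0.0, -88.5]
force: [-0.3, -0.4, 0.3]
opening: 0.0236
gripper_force: 30.0
pos [ 0.551  -0.0594  0.0718] rpy [-1.7998e+02 -2.0000e-02 -8.8550e+01] | rotvec to target [-0.    -0.    -0.001] | shift now-frame [-3.7 -0.1 21.8] | shift after turn [-3.7 -0.1 21.8] open 0.0236 F [-0.3 -0.4  0.3] t 18.65
```

```bash
python3 -m crank '[0,0,0,-3.7,0,0,0,0,0,0,0,0,8,0,0,0,0,0,0,5,0, 0,0,0,0,0,4,0, 0,0,0,0,0,0,0]'; python3 -m crank '[0,0,0,0,0,4,0, 0,0,0,0,0,0.5,0, 0,0,0,0,0,0,0]' ;python3 -c "
from h import *
go(.551,-.0557,.05,-88.5)"
```

```text
clock: 19.27
tool_pos: [0.5505, -0.055, 0.0535]
orientation: [180.0, -0.0, -88.5]
force: [0.3, 0.8, -1.8]
opening: 0.0235
gripper_force: 30.0
clock: 19.65
tool_pos: [0.5506, -0.0551, 0.0497]
orientation: [-180.0, -0.0, -88.5]
force: [-1.7, -0.4, 5.4]
opening: 0.0239
gripper_force: 30.0
pos [ 0.5506 -0.0551  0.0497] rpy [-1.7998e+02 -1.0000e-02 -8.8510e+01] | rotvec to target [-0. -0. -0.] | shift now-frame [ 0.6 -0.4 -0.3] | shift after turn [ 0.6 -0.4 -0.3] open 0.0239 F [-1.7 -0.4  5.4] t 19.65
```

```bash
python3 -m crank '[0,0,0,0,0,0,0.5,0,0,0,0,0,0,0.5, 0,0,0,0,0,0,0.6,0,0,0,0,0,-20,0.7, 0,0,0,0,0,-50,0.7]'; python3 -m crank '[0,0,0,20,0,-50,0.7, 0,0,0,60,0,0,0.7, 0,0,0,60,0,0,0.7,0,0,0,60,0,0,0.7,0,0,0,0,0,0,0.7]'; python3 - <<'E'
from h import *
for c in('top','scene'): cv2.imwrite(f'pics/{c}5.png',eyes.snapshot(c))
for c in('top','scene'):
    for t,z in dict(bar_grip=.03,bar_eye=0,bar_tip=0,pin_head=.058,vial_1_mid=.044,rail_open=.061,knuckle=.061,catch=.061).items():
        for r in spotter.place_of(c,t)[:3]: print(c,t,round(r['p'],2),np.round(r['location'],1),np.round(at(c,r['location'],z),4))
f=3.3
cr=[cv2.resize(cv2.imread(f'pics/{c}5.png')[160:244,120:325],None,fx=f,fy=f,interpolation=cv2.INTER_CUBIC) for c in('top','scene')]
cv2.imwrite('pics/v5.png',np.vstack(cr))
E
```

```text
clock: 20.27
tool_pos: [0.5486, -0.0553, 0.1178]
orientation: [179.7, -0.0, -88.5]
force: [1.2, -0.1, 0.8]
opening: 0.0603
gripper_force: 0.0
clock: 20.9
tool_pos: [0.5548, -0.2586, 0.1686]
orientation: [179.9, -0.0, -88.8]
force: [-0.1, 1.3, -0.9]
opening: 0.0616
gripper_force: 0.0
top bar_grip 0.62 [174.4 198.7] [0.494 0.328 0.03 ]
top bar_eye 0.7 [182.6 232.2] [0.3847 0.3047 0.    ]
top bar_tip 0.97 [164.4 177.5] [0.5728 0.3705 0.    ]
top pin_head 0.49 [136.9 176.9] [0.5639 0.4472 0.058 ]
top vial_1_mid 0.4 [276.  179.4] [ 0.5512 -0.0097  0.044 ]
top rail_open 0.79 [291.8 223.2] [ 0.4043 -0.0555  0.061 ]
top knuckle 0.81 [250.4 181.4] [0.5423 0.0749 0.061 ]
scene bar_grip 0.56 [183.1 195.6] [0.4887 0.3337 0.03  ]
scene bar_grip 0.46 [282.7 180.9] [ 0.5615 -0.0283  0.03  ]
scene bar_grip 0.45 [286.8 181.3] [ 0.5601 -0.0435  0.03  ]
scene bar_eye 0.53 [188.7 224.7] [0.3859 0.3057 0.    ]
scene bar_tip 0.79 [178.3 180.4] [0.5735 0.3672 0.    ]
scene pin_head 0.74 [272.7 182. ] [0.5376 0.0087 0.058 ]
scene vial_1_mid 0.52 [289.  178.9] [ 0.5617 -0.051   0.044 ]
scene rail_open 0.89 [289.9 214.3] [ 0.4044 -0.0529  0.061 ]
scene knuckle 0.96 [251.  179.4] [0.545  0.0875 0.061 ]
scene catch 0.79 [310.4 177.5] [ 0.5586 -0.1279  0.061 ]
```

View pics/v5.png

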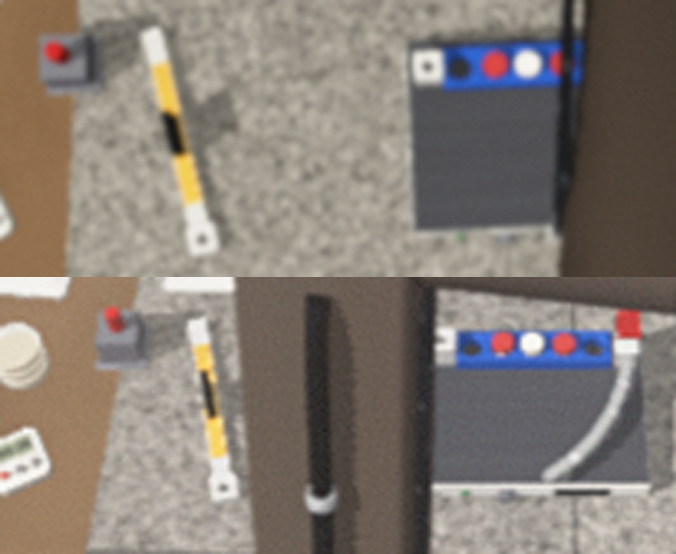

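```bash
python3 - <<'E'
from h import *
E={'top':(180.6,232.4),'scene':(187.2,223.6)}
for c in('top','scene'):
    i=cv2.imread(f'pics/{c}5.png').astype(float)
    y=np.minimum(i[...,2],i[...,1])-i[...,0]
    ys,xs=np.where((y>45)); k=(xs>155)&(xs<200)&(ys>170)&(ys<235); ys,xs=ys[k],xs[k]
    L=[]
    for r in np.unique(ys):
        a=xs[ys==r]; L.append((r,len(a),round(a.mean(),1)))
    print(c,L)
    w=at(c,E[c],.012);print('eye',w.round(4))
    W=[]
    n=np.array([l[1] for l in L])
    for r,m,x in L:
        if m>=n.max()-1: W.append(at(c,(x,r),.012)[:2])
    W=np.array(W); mu=W.mean(0);d=np.linalg.svd(W-mu)[2][0];d*=np.sign(d[0]);print('axis',np.degrees(np.arctan2(d[1],d[0])).round(2),'mu',mu.round(4),'dist of eye from line',((w[:2]-mu)@[-d[1],d[0]]).round(4),len(W), 'yellow ends along axis from eye',[round(float((at(c,(x,r),.012)[:2]-w[:2])@d),3) for r,m,x in (L[0],L[-1])])
    print('from eye: fin', (w[:2]+.108*d).round(4))
    # pin
    r=i[...,2]-np.maximum(i[...,0],i[...,1]);x0=130 if c=='top' else 148; 
    m=(r>25); m[:, :x0]=0;m[:,x0+14:]=0;m[:165]=0;m[190:]=0
    ys,xs=np.where(m);print('red',len(xs),xs.min(),xs.max(),ys.min(),ys.max(),xs.mean(),ys.mean(), [at(c,(xs.mean(),ys.mean()),z).round(4) for z in(.058,.065)])
E
```

```text
top [(np.int64(179), 3, np.float64(169.0)), (np.int64(180), 6, np.float64(168.5)), (np.int64(181), 6, np.float64(168.5)), (np.int64(182), 6, np.float64(168.5)), (np.int64(183), 6, np.float64(168.5)), (np.int64(184), 6, np.float64(169.5)), (np.int64(185), 6, np.float64(169.5)), (np.int64(186), 6, np.float64(169.5)), (np.int64(187), 6, np.float64(169.5)), (np.int64(188), 7, np.float64(170.0)), (np.int64(189), 6, np.float64(170.5)), (np.int64(190), 6, np.float64(170.5)), (np.int64(191), 6, np.float64(170.5)), (np.int64(192), 7, np.float64(171.0)), (np.int64(193), 6, np.float64(171.5)), (np.int64(194), 4, np.float64(172.5)), (np.int64(195), 1, np.float64(173.0)), (np.int64(206), 3, np.float64(176.0)), (np.int64(207), 5, np.float64(175.0)), (np.int64(208), 6, np.float64(175.5)), (np.int64(209), 6, np.float64(175.5)), (np.int64(210), 6, np.float64(175.5)), (np.int64(211), 6, np.float64(175.5)), (np.int64(212), 7, np.float64(176.0)), (np.int64(213), 6, np.float64(176.5)), (np.int64(214), 6, np.float64(176.5)), (np.int64(215), 6, np.float64(176.5)), (np.int64(216), 7, np.float64(177.0)), (np
[... 1078 characters left out ...]
float64(184.5)), (np.int64(205), 6, np.float64(184.5)), (np.int64(206), 6, np.float64(184.5)), (np.int64(207), 5, np.float64(185.0)), (np.int64(208), 5, np.float64(185.0)), (np.int64(209), 5, np.float64(185.0)), (np.int64(210), 6, np.float64(185.5)), (np.int64(211), 6, np.float64(185.5)), (np.int64(212), 6, np.float64(185.5)), (np.int64(213), 4, np.float64(185.5)), (np.int64(214), 4, np.float64(185.5))]
eye [0.384  0.3091 0.012 ]
axis 14.48 mu [0.4908 0.3358] dist of eye from line 0.0008 17 yellow ends along axis from eye [0.189, 0.04]
from eye: fin [0.4886 0.3361]
red 112 148 160 165 189 152.98214285714286 171.67857142857142 [array([0.5723, 0.4522, 0.058 ]), array([0.5676, 0.45  , 0.065 ])]
```

```bash
python3 -m crank '[0,0,0,-60,0,0,1, 0,0,0,-60,0,0,1,0,0,0,-60,0,0,1,0,0,0,-60,0,0,1,0,0,0,-60,0,0,1]'; python3 -m crank '[0,0,0,-60,0,0,1, 0,0,0,-60,0,0,1,0,0,0,-60,0,0,1,0,0,0,-60,0,0,1,0,0,-0.18,-30,40,0,1]';python3 -m crank '[0,0,-0.18,0,0,0,1, 0,0,-0.18,0,0,0,1,0,0,-0.18,0,0,0,1,0,0,-0.18,0,0,0,1,0,0,-0.18,0,0,0,1]';python3 -m crank '[0,0,-0.18,0,0,0,1, 0,0,-0.18,0,0,0,1,0,0,-0.18,0,0,0,1,0,0,-0.18,0,0,0,1,0,0,0,0,0,0,1]'; python3 -c "
from h import *
go(.4883,.3358,.08,14.6)"
```

```text
clock: 22.42
tool_pos: [0.5477, 0.0468, 0.1697]
orientation: [-180.0, 0.0, -88.5]
force: [1.3, -0.3, -0.4]
opening: 0.0878
gripper_force: 0.0
clock: 23.05
tool_pos: [0.5015, 0.3168, 0.1684]
orientation: [-180.0, -0.0, -78.0]
force: [-1.7, 0.3, -0.2]
opening: 0.0877
gripper_force: 0.0
clock: 23.68
tool_pos: [0.501, 0.3138, 0.1694]
orientation: [-180.0, -0.0, -26.3]
force: [0.0, 0.6, 0.2]
opening: 0.0879
gripper_force: 0.0
clock: 24.3
tool_pos: [0.501, 0.3138, 0.1693]
orientation: [180.0, 0.0, 14.5]
force: [0.0, -0.6, 0.4]
opening: 0.0878
gripper_force: 0.0
pos [0.501  0.3138 0.1693] rpy [180.     0.    14.53] | rotvec to target [ 0.     0.    -0.001] | shift now-frame [ -6.7 -24.5  89.3] | shift after turn [ -6.7 -24.5  89.3] open 0.0878 F [ 0.  -0.6  0.4] t 24.3
```

```bash
python3 -m crank '[0,0,0,-6.7,-24.5,40,1,0,0,0,0,0,50,1,0,0,0,0,0,0,1,0,0,0,0,0,0,1]'; python3 - <<'E'
from h import *
go(.4883,.3358,.017,14.6)
E
```

```text
clock: 24.8
tool_pos: [0.4892, 0.3364, 0.0809]
orientation: [-180.0, -0.1, 14.5]
force: [0.1, -0.3, 0.3]
opening: 0.0877
gripper_force: 0.0
pos [0.4892 0.3364 0.0809] rpy [-1.7999e+02 -8.0000e-02  1.4530e+01] | rotvec to target [-0.    -0.001 -0.001] | shift now-frame [-1.1  0.3 63.9] | shift after turn [-1.   0.3 63.9] open 0.0877 F [ 0.1 -0.3  0.3] t 24.8
```

```bash
python3 -m crank '[0,0,0,-1,0.3,40,0.6,0,0,0,0,0,18,0.6,0,0,0,0,0,5.5,0.5,0,0,0,0,0,0,0.3,0,0,0,0,0,0,0]';python3 -m crank '[0,0,0,0,0,0,0,0,0,0,0,0,0,0,0,0,0,0,0,0,0,0,0,0,0,0,0,0]'; python3 - <<'E'
from h import *
go(.4883,.3358,.017,14.6)
E
python3 -m crank '[0,0,0,0,0,-10,0,0,0,0,0,0,-30,0,0,0,0,0,0,-50,0,0,0,0,0,0,-50,0,0,0,0,0,0,0,0]'; python3 - <<'E'
from h import *
for c in('top','scene'): cv2.imwrite(f'pics/{c}6.png',eyes.snapshot(c))
go(.4883,.3358,.017,14.6)
cr=[cv2.resize(cv2.imread(f'pics/{c}6.png')[130:270,110:250],None,fx=2.8,fy=2.8,interpolation=cv2.INTER_CUBIC) for c in('top','scene')]
cv2.imwrite('pics/v6.png',np.hstack(cr))
E
```

```text
clock: 25.42
tool_pos: [0.4882, 0.3361, 0.0174]
orientation: [-179.9, -0.1, 14.6]
force: [-0.9, 0.8, 0.1]
opening: 0.043
gripper_force: 0.0
clock: 25.92
tool_pos: [0.4874, 0.3353, 0.0159]
orientation: [180.0, 0.0, 14.6]
force: [-0.4, -1.1, 1.1]
opening: 0.0095
gripper_force: 30.0
pos [0.4874 0.3353 0.0159] rpy [179.99   0.    14.62] | rotvec to target [0. 0. 0.] | shift now-frame [ 1.  -0.3 -1.1] | shift after turn [ 1.  -0.3 -1.1] open 0.0095 F [-0.4 -1.1  1.1] t 25.93
clock: 26.55
tool_pos: [0.4893, 0.3372, 0.1611]
orientation: [-179.7, -0.4, 14.6]
force: [0.6, 0.5, -1.7]
opening: 0.0099
gripper_force: 30.0
pos [0.4871 0.3353 0.1565] rpy [-1.7993e+02 -4.0000e-02  1.4600e+01] | rotvec to target [-0.001 -0.001 -0.   ] | shift now-frame [  1.2  -0.  139.5] | shift after turn [  1.2  -0.2 139.5] open 0.0099 F [-0.2 -0.3 -2. ] t 26.65
```

View pics/v6.png

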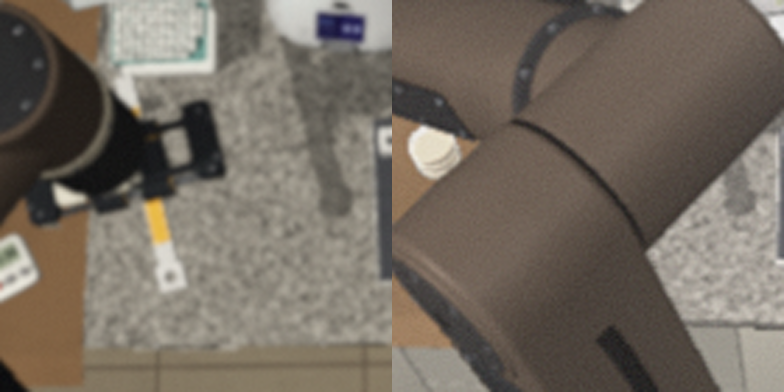

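```bash
python3 - <<'E'
from h import *
g=cv2.imread('pics/top6.png')[222:236,162:178].mean(2); print(g.round().astype(int))
p=np.array([.4871,.3353,.1565])
e=at('top',(169.7,227.9),.1526); d=e-p; a=np.radians(14.6)
print(e.round(4),'along',d[0]*np.cos(a)+d[1]*np.sin(a),'perp(tool y)',d[0]*np.sin(a)-d[1]*np.cos(a))
E
```

```text
[[150 158 162 173 193 209 215 214 213 209 189 164 149 142 138 140]
 [143 147 151 160 185 206 214 216 213 212 202 187 167 148 141 142]
 [136 140 143 157 183 207 215 217 216 215 215 206 185 157 142 137]
 [133 138 145 168 195 213 216 215 212 214 217 215 197 164 139 129]
 [129 137 149 178 207 218 214 202 193 196 206 214 204 171 140 134]
 [127 136 148 178 207 215 207 179 162 169 188 206 206 181 146 139]
 [130 137 146 169 200 212 195 159 140 151 175 199 205 188 152 140]
 [136 138 141 157 188 206 193 160 140 155 178 200 208 195 159 139]
 [150 147 141 148 176 203 201 182 167 175 193 207 212 202 169 139]
 [163 158 146 145 170 198 211 203 197 198 205 209 211 202 175 143]
 [164 161 150 150 168 195 211 211 208 204 201 195 191 181 165 145]
 [156 153 148 149 163 187 200 200 192 187 177 168 162 153 146 143]
 [143 145 146 150 158 169 177 175 168 160 152 147 140 138 138 143]
 [139 144 148 152 153 153 152 153 153 150 141 134 134 136 140 143]]
[0.3883 0.3138 0.1526] along -0.10107892380050876 perp(tool y) -0.004061870212466991
```

```bash
python3 -m crank '[0,0,0.176,0,0,-30,0,0,0,0.176,0,0,0,0,0,0,0.176,0,0,0,0,0,0,0.176,0,0,0,0,0,0,0.176,0,0,0,0]'; python3 -m crank '[0,0,0.176,0,0,0,0,0,0,0.176,0,0,0,0,0,0,0.176,0,0,0,0,0,0,0.176,0,0,0,0,0,0,0.176,0,0,0,0]';python3 -m crank '[0,0,0.176,0,0,0,0,0,0,0.176,0,0,0,0,0,0,0.176,0,0,0,0,0,0,0.176,0,0,0,0,0,0,0.173,0,0,0,0]'; python3 -m crank '[0,0,0,0,0,0,0]'; python3 - <<'E'
from h import *
h=np.radians(-136.54); K=np.array([.5485,.0783]); F=K+.108*np.array([np.cos(h),np.sin(h)]);print(F)
go(F[0],F[1],.116,-136.5)
E
```

```text
clock: 27.28
tool_pos: [0.4866, 0.3345, 0.184]
orientation: [179.8, 0.0, -36.2]
force: [-0.3, 0.2, -1.2]
opening: 0.0098
gripper_force: 30.0
clock: 27.9
tool_pos: [0.4866, 0.3345, 0.1839]
orientation: [179.9, -0.1, -86.6]
force: [-0.2, 0.3, -1.9]
opening: 0.0099
gripper_force: 30.0
clock: 28.52
tool_pos: [0.4866, 0.3345, 0.184]
orientation: [-180.0, -0.2, -136.8]
force: [0.2, -0.4, -1.1]
opening: 0.0096
gripper_force: 30.0
clock: 28.65
tool_pos: [0.4867, 0.3346, 0.1843]
orientation: [-180.0, -0.2, -136.4]
force: [-0.9, -0.7, -1.4]
opening: 0.0098
gripper_force: 30.0
[0.47010769 0.00401242]
pos [0.4867 0.3346 0.1843] rpy [-1.7999e+02 -1.7000e-01 -1.3642e+02] | rotvec to target [-0.    -0.003  0.001] | shift now-frame [ 239.8 -228.    69. ] | shift after turn [ 239.7 -228.4   68.3] open 0.0098 F [-0.9 -0.7 -1.4] t 28.65
```

```bash
python3 -m crank '[0,0,0,30,-28,0,0,0,0,0,40,-40,0,0,0,0,0,40,-40,0,0,0,0,0,40,-40,0,0,0,0,0,40,-40,0,0]'; python3 -m crank '[0,0,0,30,-25,15,0,0,0,0,15,-15,25,0,0,0,0,5,0,25,0,0,0,0,0,0,0,0,0,0,0,0,0,0,0]'; python3 - <<'E'
from h import *
for c in('top','scene'): cv2.imwrite(f'pics/{c}7.png',eyes.snapshot(c))
go(.4701,.004,.080,-136.5)
cr=[cv2.resize(cv2.imread(f'pics/{c}7.png')[150:250,235:335],None,fx=4,fy=4,interpolation=cv2.INTER_CUBIC) for c in('top','scene')]
cv2.imwrite('pics/v7.png',np.hstack(cr))
E
```

```text
clock: 29.28
tool_pos: [0.4783, 0.0663, 0.1853]
orientation: [180.0, -0.1, -136.2]
force: [0.8, 0.6, -1.0]
opening: 0.0097
gripper_force: 30.0
clock: 29.9
tool_pos: [0.4709, 0.005, 0.1215]
orientation: [-180.0, 0.0, -136.3]
force: [-0.1, 0.5, -0.7]
opening: 0.0099
gripper_force: 30.0
pos [0.4712 0.0053 0.1218] rpy [-1.7996e+02  8.0000e-02 -1.3637e+02] | rotvec to target [-0.001  0.001  0.002] | shift now-frame [ 1.8 -0.1 41.8] | shift after turn [ 1.7 -0.2 41.8] open 0.0099 F [ 0.6  0.3 -1.6] t 30.0
```

View pics/v7.png

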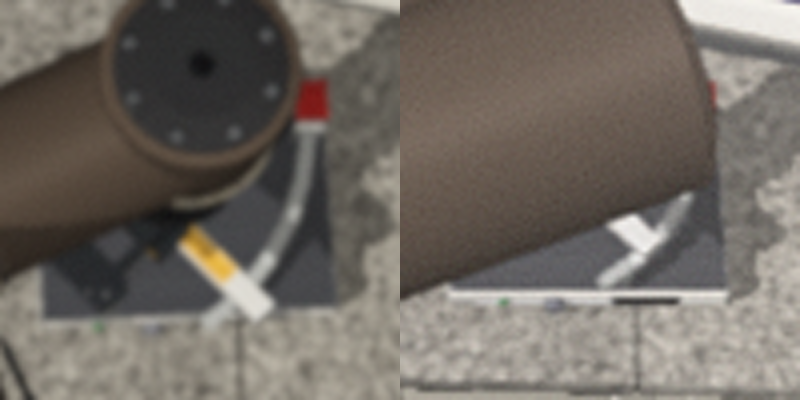

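```bash
python3 - <<'E'
from h import *
a=np.radians(-136.37);p=np.array([.4712,.0053])
for px in [(300.1,226.6),(289,212)]:
    d=at('top',px,.118)[:2]-p; print(at('top',px,.118).round(4),'along',d@[np.cos(a),np.sin(a)],'tooly',d@[np.sin(a),-np.cos(a)])
for px in [(235+640/4-100-.4,150+240/4-.4)]: 
    d=at('scene',px,.118)[:2]-p; print('scene end',d@[np.cos(a),np.sin(a)],'tooly',d@[np.sin(a),-np.cos(a)])
E
```

```text
[ 0.3888 -0.0745  0.118 ] along 0.11467433381099794 tooly -0.000882786918988794
[ 0.4339 -0.0421  0.118 ] along 0.05970276738933067 tooly -0.008573056572202005
scene end 0.1069160762608244 tooly 0.003650093878668018
```

```bash
python3 -m crank '[0,0,0,0.8,0,20,0,0,0,0,0,0,15,0,0,0,0,0,0,5,0,0,0,0,0,0,2,0,0,0,0,0,0,0,0]'; python3 -m crank '[0,0,0,0,0,1.5,0,0,0,0,0,0,0,0]'; python3 -c "
from h import *
go(.4708,.0046,.077,-136.5)"
```

```text
clock: 30.62
tool_pos: [0.4702, 0.0043, 0.0794]
orientation: [-180.0, 0.0, -136.5]
force: [0.3, 0.1, -2.1]
opening: 0.01
gripper_force: 30.0
clock: 30.88
tool_pos: [0.4699, 0.0041, 0.0775]
orientation: [-180.0, 0.0, -136.5]
force: [-0.4, -0.1, -2.4]
opening: 0.0097
gripper_force: 30.0
pos [0.4699 0.0041 0.0775] rpy [-1.7999e+02  2.0000e-02 -1.3648e+02] | rotvec to target [-0.  0.  0.] | shift now-frame [-1.  -0.3  0.5] | shift after turn [-1.  -0.3  0.5] open 0.0097 F [-0.4 -0.1 -2.4] t 30.88
```

```bash
python3 -m crank '[0,0,0,-1,-0.3,0,0,0,0,0,0,0,0.7,0,0,0,0,0,0,0.5,0,0,0,0,0,0,0,0]'; python3 -m crank '[0,0,0,0,0,0,0.3,0,0,0,0,0,0,0.3,0,0,0,0,0,0,0.4,0,0,0,0,0,-20,0.4,0,0,0,0,0,-50,0.6]';python3 -m crank '[0,0,0,0,0,-50,1,0,0,0,-30,20,-30,1,0,0,0,-40,40,0,1,0,0,0,-40,40,0,1,0,0,0,-40,40,0,1]';python3 -m crank '[0,0,0,-40,40,0,1,0,0,0,-40,40,0,1,0,0,0,-40,40,0,1,0,0,0,0,0,0,1]'; python3 - <<'E'
from h import *
for c in('top','scene'): cv2.imwrite(f'pics/{c}8.png',eyes.snapshot(c))
go(.57,.45,.25,-90)
T=cv2.resize(cv2.imread('pics/top8.png')[160:240,240:330],None,fx=5,fy=5,interpolation=cv2.INTER_CUBIC)
U=cv2.resize(cv2.imread('pics/top8.png')[160:240,120:160],None,fx=5,fy=5,interpolation=cv2.INTER_CUBIC)
cv2.imwrite('pics/v8.png',np.hstack([U,T]))
E
```

```text
clock: 31.38
tool_pos: [0.471, 0.0047, 0.0769]
orientation: [-180.0, 0.0, -136.5]
force: [-2.9, 1.0, 6.5]
opening: 0.0096
gripper_force: 30.0
clock: 32.0
tool_pos: [0.4691, 0.004, 0.145]
orientation: [179.9, -0.3, -136.5]
force: [1.5, 0.4, 0.4]
opening: 0.0404
gripper_force: 0.0
clock: 32.62
tool_pos: [0.4829, 0.2111, 0.2264]
orientation: [-180.0, 0.0, -136.5]
force: [0.8, 0.4, 1.0]
opening: 0.086
gripper_force: 0.0
clock: 33.12
tool_pos: [0.487, 0.3824, 0.2247]
orientation: [-180.0, -0.1, -136.3]
force: [-1.2, -0.4, -1.3]
opening: 0.088
gripper_force: 0.0
pos [0.487  0.3794 0.2253] rpy [-1.7999e+02 -9.0000e-02 -1.3642e+02] | rotvec to target [ 0.    -0.002 -0.81 ] | shift now-frame [-108.7   -6.1  -24.9] | shift after turn [-70.6 -83.  -24.7] open 0.0874 F [ 0.2 -0.7  0.4] t 33.23
```

View pics/v8.png

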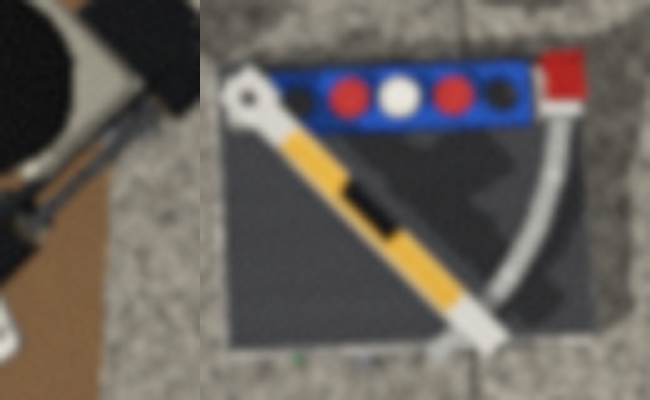

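```bash
python3 - <<'E'
from h import *
i=cv2.imread('pics/top8.png').astype(float)
g=i[172:187,242:257].mean(2)
print(g.round().astype(int))
for c,z in(('top',.073),('top',.067)): print('eye',at(c,(249.2,179.0),z).round(4))
O=[]
for c,f,x0,x1,y0,y1 in(('top','top5',128,145,168,184),('scene','scene5',148,162,166,182)):
    i=cv2.imread(f'pics/{f}.png').astype(float); r=i[...,2]-np.maximum(i[...,0],i[...,1])
    m=np.zeros(r.shape);m[y0:y1,x0:x1]=np.clip(r[y0:y1,x0:x1]-40,0,None)
    ys,xs=np.indices(r.shape);cc=((m*xs).sum()/m.sum(),(m*ys).sum()/m.sum())
    q=np.argwhere(m>0);print(c,np.round(cc,2),q.min(0),q.max(0),len(q))
    for z in(.058,.062,.066): print(z,at(c,cc,z).round(4))
    o,d=ray(c,cc);d/=np.linalg.norm(d);O.append((o,d))
A=sum(np.eye(3)-np.outer(d,d) for o,d in O);b=sum((np.eye(3)-np.outer(d,d))@o for o,d in O);print('tri',np.linalg.solve(A,b))
E
```

```text
[[107  92  87  90  92  93  99 103  94  76  70  72  75  75  70]
 [121 101  84  79  83  93 117 139 132 102  72  60  57  56  55]
 [128 104  83  84  97 120 157 181 175 144 103  74  62  58  60]
 [138 115  98 116 142 166 190 203 201 181 151 116  87  70  67]
 [147 127 115 153 180 194 201 203 202 201 187 158 119  87  69]
 [152 135 137 176 198 198 188 183 189 202 203 189 153 110  76]
 [153 145 160 190 202 190 161 142 155 188 206 203 182 137  89]
 [150 149 168 193 201 181 142 111 125 171 202 208 192 151  93]
 [145 140 156 184 197 187 154 128 137 175 201 208 196 161 103]
 [147 134 129 163 190 196 185 171 176 192 205 207 203 179 135]
 [153 135 115 146 183 198 202 202 202 204 207 207 207 199 174]
 [150 130 109 134 170 187 198 205 208 206 207 207 207 206 198]
 [143 127 103 118 147 163 173 185 192 199 205 207 207 208 208]
 [138 123  96  97 116 125 133 140 152 169 190 203 209 207 209]
 [140 122  92  80  87  92  91  94 101 127 162 189 205 208 207]]
eye [0.5479 0.0786 0.073 ]
eye [0.5491 0.0786 0.067 ]
top [136.03 175.27] [172 133] [178 140] 41
0.058 [0.5694 0.4503 0.058 ]
0.062 [0.5685 0.449  0.062 ]
0.066 [0.5676 0.4477 0.066 ]
scene [153.61 171.63] [168 151] [176 156] 40
0.058 [0.5726 0.4499 0.058 ]
0.062 [0.5699 0.4487 0.062 ]
0.066 [0.5672 0.4474 0.066 ]
tri [0.56778963 0.44781487 0.06514278]
```

```bash
python3 -c "
from h import *
go(.569,.4495,.13,-136.5)"; python3 -m crank '[0,0,0,-50,0,30,0.5,0,0,0,-40,-4,30,0.5,0,0,0,-18,-2,30,0.5,0,0,0,0,0,0,0.5,0,0,0,0,0,0,0.5]';  python3 -c "
from h import *
go(.569,.4495,.049,-136.5)
for c in('top','scene'): cv2.imwrite(f'pics/{c}9.png',eyes.snapshot(c))
cr=[cv2.resize(cv2.imread(f'pics/{c}9.png')[140:220,100:200],None,fx=4,fy=4,interpolation=cv2.INTER_CUBIC) for c in('top','scene')]
cv2.imwrite('pics/v9.png',np.hstack(cr))"
```

```text
pos [0.487  0.3794 0.2253] rpy [-1.7999e+02 -9.0000e-02 -1.3642e+02] | rotvec to target [-0.    -0.002  0.001] | shift now-frame [-107.8   -5.7   95.1] | shift after turn [-107.7   -5.6   95.3] open 0.0874 F [ 0.2 -0.7  0.4] t 33.23
clock: 33.85
tool_pos: [0.5702, 0.4483, 0.1374]
orientation: [-180.0, 0.0, -136.5]
force: [-0.4, 0.1, 0.2]
opening: 0.0457
gripper_force: 0.0
pos [0.5702 0.4483 0.1374] rpy [-1.7998e+02  5.0000e-02 -1.3651e+02] | rotvec to target [-0.     0.001 -0.   ] | shift now-frame [ 0.1  1.7 88.4] | shift after turn [ 0.   1.7 88.4] open 0.0457 F [-0.4  0.1  0.2] t 33.85
```

View pics/v9.png

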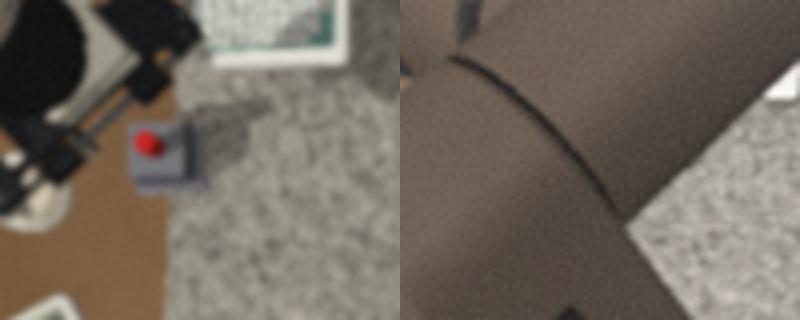

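```bash
python3 -m crank '[0,0,0,0,1,40,0.5,0,0,0,0,0.5,20,0.5,0,0,0,0,0,0,0.5]';  python3 -c "
from h import *
print(at('top',(138.6,177.1),.042))
go(.569,.4495,.049,-136.5)"
```

```text
clock: 34.33
tool_pos: [0.5681, 0.4494, 0.0753]
orientation: [-180.0, -0.1, -136.5]
force: [-1.1, 0.2, -0.4]
opening: 0.0439
gripper_force: 0.0
[0.56656492 0.44657205 0.042     ]
pos [0.5681 0.4494 0.0753] rpy [-1.7998e+02 -1.3000e-01 -1.3647e+02] | rotvec to target [-0.    -0.002  0.001] | shift now-frame [-0.7 -0.5 26.3] | shift after turn [-0.7 -0.6 26.3] open 0.0439 F [-1.1  0.2 -0.4] t 34.33
```

```bash
python3 -m crank '[0,0,0,1.2,-0.5,15,0.5,0,0,0,0,0,11,0.5,0,0,0,0,0,0,0.5,0,0,0,0,0,0,0.2,0,0,0,0,0,0,0]'; python3 -m crank '[0,0,0,0,0,0,0,0,0,0,0,0,0,0,0,0,0,0,0,0,0]'; python3 -c "
from h import *
go(.568,.448,.049,-136.5)"; python3 -m crank '[0,0,0,0,0,-15,0,0,0,0,0,0,-40,0,0,0,0,0,0,-50,0,0,0,0,0,0,-30,0,0,0,0,0,0,0,0]'; python3 - <<'E'
from h import *
cv2.imwrite('pics/top10.png',eyes.snapshot('top'))
go(.568,.448,.049,-136.5); p=get_obs()['tool_pos']
i=cv2.imread('pics/top10.png').astype(float); r=i[...,2]-np.maximum(i[...,0],i[...,1])
c=proj('top',p+[0,0,.009])[0]; print('expect',c)
ys,xs=np.where(r>30)
k=(abs(xs-c[0])<15)&(abs(ys-c[1])<15);print(k.sum(),xs[k].mean(),ys[k].mean())
E
```

```text
clock: 34.95
tool_pos: [0.5686, 0.4493, 0.0507]
orientation: [180.0, 0.0, -136.5]
force: [0.4, -0.9, 0.0]
opening: 0.0295
gripper_force: 0.0
clock: 35.33
tool_pos: [0.5685, 0.4491, 0.0505]
orientation: [-180.0, 0.0, -136.5]
force: [-0.9, -0.1, 1.9]
opening: 0.0171
gripper_force: 30.0
pos [0.5685 0.4491 0.0505] rpy [-1.8000e+02  3.0000e-02 -1.3647e+02] | rotvec to target [-0.     0.001  0.   ] | shift now-frame [ 1.1 -0.5  1.5] | shift after turn [ 1.1 -0.5  1.5] open 0.0171 F [-0.9 -0.1  1.9] t 35.33
clock: 35.95
tool_pos: [0.5695, 0.4501, 0.19]
orientation: [180.0, 0.4, -136.5]
force: [-0.4, 0.7, -0.5]
opening: 0.0173
gripper_force: 30.0
pos [0.5687 0.4494 0.1875] rpy [ 179.96    0.18 -136.48] | rotvec to target [0.001 0.003 0.   ] | shift now-frame [  1.9  -0.7 138.5] | shift after turn [  1.5  -0.6 138.5] open 0.017 F [-0.4  0.  -1.2] t 36.0
expect [121.49346792 165.46192778]
40 121.625 166.425
```

```bash
python3 -m crank '[0,0,0,35,-32,0,0,0,0,0,42,-40,0,0,0,0,0,42,-40,0,0,0,0,0,42,-40,0,0,0,0,0,42,-40,0,0]'; python3 -m crank '[0,0,0,36,-34,0,0,0,0,0,20,-20,10,0,0,0,0,8,-7,10,0,0,0,0,0,0,0,0,0,0,0,0,0,0,0]'; python3 -c "
from h import *
go(.5492,.0791,.1385,-136.5)"
```

```text
clock: 36.62
tool_pos: [0.5523, 0.1678, 0.1844]
orientation: [180.0, -0.1, -136.5]
force: [1.8, 0.4, -0.8]
opening: 0.0172
gripper_force: 30.0
clock: 37.25
tool_pos: [0.5492, 0.0825, 0.1651]
orientation: [-180.0, -0.0, -136.4]
force: [-0.3, -0.0, -0.3]
opening: 0.0174
gripper_force: 30.0
pos [0.5492 0.0825 0.1651] rpy [-1.8000e+02 -1.0000e-02 -1.3644e+02] | rotvec to target [-0.    -0.     0.001] | shift now-frame [ 2.3 -2.5 26.6] | shift after turn [ 2.3 -2.5 26.6] open 0.0174 F [-0.3 -0.  -0.3] t 37.25
```

```bash
python3 -m crank '[0,0,0,2.3,-2.5,20,0,0,0,0,0,0,0,0,0,0,0,0,0,0,0]'; python3 - <<'E'
from h import *
for c in('top','scene'): cv2.imwrite(f'pics/{c}11.png',eyes.snapshot(c))
go(.5492,.0791,.1385,-136.5)
cr=[cv2.resize(cv2.imread(f'pics/{c}11.png')[140:210,220:300],None,fx=5,fy=5,interpolation=cv2.INTER_CUBIC) for c in('top','scene')]
cv2.imwrite('pics/v11.png',np.hstack(cr))
p=get_obs()['tool_pos'];print(proj('scene',[p+[0,0,.0075],p+[0,0,-.0485],[.5485,.0783,.073]]),proj('top',[p+[0,0,.0075],p+[0,0,-.0485],[.5485,.0783,.073]]))
E
```

```text
clock: 37.62
tool_pos: [0.5494, 0.079, 0.1458]
orientation: [-180.0, 0.0, -136.4]
force: [0.7, 0.1, -2.4]
opening: 0.017
gripper_force: 30.0
pos [0.5495 0.0788 0.146 ] rpy [-1.7997e+02  6.0000e-02 -1.3644e+02] | rotvec to target [-0.001  0.001  0.001] | shift now-frame [0.1 0.4 7.5] | shift after turn [0.1 0.4 7.5] open 0.0172 F [ 0.  -0.3  0.1] t 37.73
[[252.84502969 163.71960923]
 [253.21078151 172.77913608]
 [253.50289239 176.81506134]] [[248.75511079 173.06964016]
 [249.0030331  176.9295016 ]
 [249.27655129 178.816125  ]]
```

View pics/v11.png

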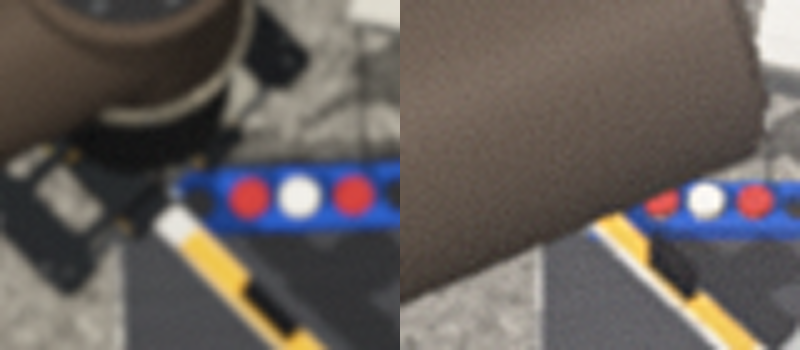

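```bash
python3 -m crank '[0,0,0,0,0.3,15,0,0,0,0,0,0,7,0,0,0,0,0,0,0,0]'; python3 -m crank '[0,0,0,0,0,3,0,0,0,0,0,0,3,0,0,0,0,0,0,0,0]';python3 -m crank '[0,0,0,0,0,3,0,0,0,0,0,0,3,0,0,0,0,0,0,0,0]'
```

```text
clock: 38.1
tool_pos: [0.5482, 0.0782, 0.1221]
orientation: [180.0, -0.1, -136.5]
force: [0.0, -0.5, 0.0]
opening: 0.0172
gripper_force: 30.0
clock: 38.48
tool_pos: [0.5487, 0.0784, 0.117]
orientation: [180.0, -0.0, -136.5]
force: [-0.3, 0.3, -0.5]
opening: 0.017
gripper_force: 30.0
clock: 38.85
tool_pos: [0.5488, 0.0785, 0.1109]
orientation: [180.0, -0.0, -136.5]
force: [-0.6, -0.2, -0.2]
opening: 0.0173
gripper_force: 30.0
```

```bash
python3 -m crank '[0,0,0,0,0,3,0,0,0,0,0,0,0,0]'; python3 -m crank '[0,0,0,0,0,3,0,0,0,0,0,0,3,0,0,0,0,0,0,0,0]';python3 -m crank '[0,0,0,0,0,3,0,0,0,0,0,0,0,0]'
```

```text
clock: 39.1
tool_pos: [0.5488, 0.0785, 0.1079]
orientation: [180.0, -0.0, -136.5]
force: [-0.1, 0.5, -0.7]
opening: 0.0174
gripper_force: 30.0
clock: 39.48
tool_pos: [0.5488, 0.0785, 0.1019]
orientation: [180.0, -0.0, -136.5]
force: [-0.2, -0.1, -1.3]
opening: 0.0174
gripper_force: 30.0
clock: 39.72
tool_pos: [0.549, 0.0786, 0.099]
orientation: [-180.0, 0.0, -136.5]
force: [1.4, 0.1, -1.2]
opening: 0.0171
gripper_force: 30.0
```

Tip is in the knuckle; continue toward home (TCP about 0.0815).

```bash
python3 -m crank '[0,0,0,0,0,3,0,0,0,0,0,0,3,0,0,0,0,0,0,0,0]';python3 -m crank '[0,0,0,0,0,3,0,0,0,0,0,0,3,0,0,0,0,0,0,0,0]';python3 -m crank '[0,0,0,0,0,2.5,0,0,0,0,0,0,1.5,0,0,0,0,0,0,0,0]'; python3 -m crank '[0,0,0,0,0,1.5,0,0,0,0,0,0,0,0]'
```

```text
clock: 40.1
tool_pos: [0.5489, 0.0786, 0.0929]
orientation: [180.0, 0.0, -136.5]
force: [2.3, 1.9, -2.1]
opening: 0.017
gripper_force: 30.0
clock: 40.48
tool_pos: [0.5489, 0.0786, 0.0869]
orientation: [-180.0, 0.0, -136.5]
force: [3.2, 2.0, -2.5]
opening: 0.0176
gripper_force: 30.0
clock: 40.85
tool_pos: [0.549, 0.0786, 0.0831]
orientation: [-180.0, 0.0, -136.5]
force: [2.4, 2.7, -1.2]
opening: 0.0173
gripper_force: 30.0
clock: 41.1
tool_pos: [0.549, 0.0786, 0.0817]
orientation: [-180.0, 0.0, -136.5]
force: [2.9, 3.7, 0.4]
opening: 0.0175
gripper_force: 30.0
```

```bash
python3 -m crank '[0,0,0,0,0,0.8,0,0,0,0,0,0,0,0,0,0,0,0,0,0,0.3,0,0,0,0,0,0,0.35,0,0,0,0,0,0,0.4]'; python3 -m crank '[0,0,0,0,0,-20,0.4,0,0,0,0,0,-30,0,0,0,0,0,0,0,0,0,0,0,0,0,0,0,0,0,0,0,0,0,0]'; python3 -m crank '[0,0,0,0,0,10,0,0,0,0,0,0,10,0,0,0,0,0,0,3,0,0,0,0,0,0,0,0]'; python3 -m crank '[0,0,0,0,0,2,0,0,0,0,0,0,0,0]'; python3 -m crank '[0,0,0,0,0,2,0,0,0,0,0,0,0,0]'
```

```text
clock: 41.72
tool_pos: [0.5481, 0.078, 0.0804]
orientation: [180.0, -0.1, -136.5]
force: [0.6, -0.0, 0.2]
opening: 0.0335
gripper_force: 0.0
clock: 42.35
tool_pos: [0.5482, 0.0782, 0.1299]
orientation: [180.0, -0.1, -136.5]
force: [0.6, -0.1, 0.3]
opening: 0.0027
gripper_force: 0.0
clock: 42.85
tool_pos: [0.5486, 0.0784, 0.1073]
orientation: [180.0, -0.1, -136.5]
force: [0.2, 0.7, -0.2]
opening: 0.0005
gripper_force: 0.0
clock: 43.1
tool_pos: [0.5489, 0.0785, 0.106]
orientation: [-180.0, 0.0, -136.5]
force: [0.3, -0.0, 0.3]
opening: 0.0004
gripper_force: 0.0
clock: 43.35
tool_pos: [0.5494, 0.0786, 0.1052]
orientation: [-179.9, 0.1, -136.4]
force: [-3.2, -0.9, 9.5]
opening: 0.0003
gripper_force: 4.7
```

```bash
python3 -m crank '[0,0,0,0,0,-20,0.2,0,0,0,0,0,-35,0.4,0,0,0,50,0,0,0.4,0,0,0,50,0,0,0.4,0,0,0,7,0,0,0.4]'; python3 -m crank '[0,0,0,0,0,0,0.4,0,0,0,0,0,0,0.4]'; python3 - <<'E'
from h import *
for c in('top','scene'): cv2.imwrite(f'pics/{c}12.png',eyes.snapshot(c))
go(.4702,.004,.078,-136.5)
cr=[cv2.resize(cv2.imread(f'pics/{c}12.png')[150:250,235:335],None,fx=4,fy=4,interpolation=cv2.INTER_CUBIC) for c in('top','scene')]
cv2.imwrite('pics/v12.png',np.hstack(cr))
E
```

```text
clock: 43.98
tool_pos: [0.469, 0.0032, 0.1592]
orientation: [180.0, 0.0, -136.6]
force: [0.4, 0.3, 0.6]
opening: 0.034
gripper_force: 0.0
clock: 44.22
tool_pos: [0.4721, 0.0054, 0.159]
orientation: [-180.0, 0.0, -136.5]
force: [0.6, -0.7, 0.6]
opening: 0.0348
gripper_force: 0.0
pos [0.4719 0.0054 0.1587] rpy [-1.8000e+02 -1.0000e-02 -1.3645e+02] | rotvec to target [-0.    -0.     0.001] | shift now-frame [ 2.2  0.2 80.7] | shift after turn [ 2.2  0.2 80.7] open 0.0348 F [-0.4  0.6  0.3] t 44.33
```

View pics/v12.png

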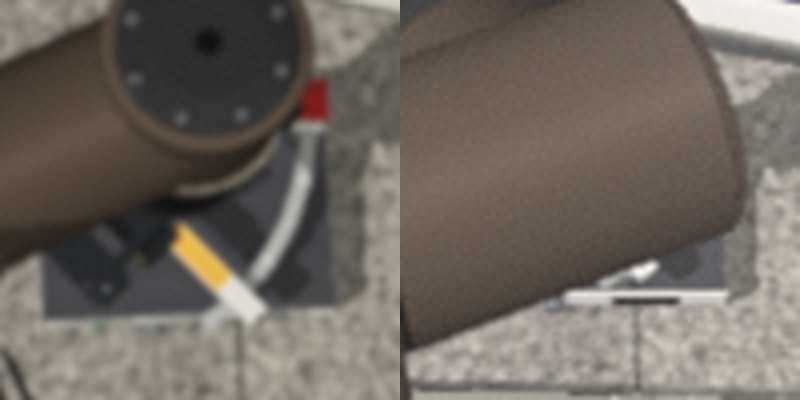

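```bash
python3 -m crank '[0,0,0,2.2,0.2,40,0.4,0,0,0,0,0,30,0.4,0,0,0,0,0,10,0.4,0,0,0,0,0,0,0.2,0,0,0,0,0,0,0]'; python3 -m crank '[0,0,0,0,0,0,0,0,0,0,0,0,0,0,0,0,0,0,0,0,0]'; python3 -c "
from h import *
go(.4702,.004,.078,-136.5)"
```

```text
clock: 44.95
tool_pos: [0.4704, 0.0038, 0.0798]
orientation: [-180.0, 0.1, -136.5]
force: [-0.0, -0.1, -0.3]
opening: 0.0206
gripper_force: 0.0
clock: 45.32
tool_pos: [0.4701, 0.0037, 0.0798]
orientation: [-180.0, 0.1, -136.5]
force: [-1.5, 1.3, 6.8]
opening: 0.0101
gripper_force: 30.0
pos [0.4701 0.0037 0.0798] rpy [-1.7996e+02  9.0000e-02 -1.3646e+02] | rotvec to target [-0.001  0.002  0.001] | shift now-frame [-0.2  0.2  1.8] | shift after turn [-0.2  0.2  1.8] open 0.0101 F [-1.5  1.3  6.8] t 45.33
```

Gripped the fin. Now swing in 3° rows about the pin, first one call and check.

```bash
python3 -m crank '[0,0,-0.05236,-0.15,-5.65,0,0,0,0,-0.05236,-0.15,-5.65,0,0,0,0,-0.05236,-0.15,-5.65,0,0,0,0,0,0,0,0,0]'; cat >> h.py <<'E'
def arc():
    o=get_obs();p=o['tool_pos'];K=np.array([.5488,.0785]);d=p[:2]-K
    print('r',np.hypot(*d).round(4),'heading',np.degrees(np.arctan2(d[1],d[0])).round(2),'yaw',o['orientation'].round(2),'z',p[2].round(4),'F',o['force'].round(1),'M',o['moment'].round(2),o['clock'])
E
python3 -c "
from h import *
arc()"
```

```text
clock: 45.82
tool_pos: [0.4828, -0.0079, 0.0798]
orientation: [-180.0, 0.1, -127.5]
force: [-0.6, 0.9, 7.9]
opening: 0.0099
gripper_force: 30.0
r 0.1087 heading -127.4 yaw [-1.7995e+02  7.0000e-02 -1.2746e+02] z 0.0798 F [-0.6  0.9  7.9] M [ 0.15  0.44 -0.14] 45.825
```

```bash
python3 -m crank '[0,0,-0.05236,-0.15,-5.65,0,0,0,0,-0.05236,-0.15,-5.65,0,0,0,0,-0.05236,-0.15,-5.65,0,0,0,0,-0.05236,-0.15,-5.65,0,0,0,0,-0.05236,-0.15,-5.65,0,0]'; python3 -c "
from h import *
arc()"; python3 -m crank '[0,0,-0.05236,-0.15,-5.65,0,0,0,0,-0.05236,-0.15,-5.65,0,0,0,0,-0.05236,-0.15,-5.65,0,0,0,0,-0.05236,-0.15,-5.65,0,0,0,0,0,0,0,0,0]'; python3 -c "
from h import *
arc()"
```

```text
clock: 46.45
tool_pos: [0.5063, -0.022, 0.0798]
orientation: [180.0, 0.0, -112.4]
force: [-5.5, 2.1, 10.9]
opening: 0.0098
gripper_force: 30.1
r 0.1091 heading -112.93 yaw [ 1.7999e+02  2.0000e-02 -1.1243e+02] z 0.0798 F [-5.5  2.1 10.9] M [ 1.13  1.91 -0.42] 46.45
clock: 47.08
tool_pos: [0.5286, -0.0286, 0.0798]
orientation: [-179.9, 0.0, -100.4]
force: [-2.3, -0.3, 7.9]
opening: 0.0101
gripper_force: 30.0
r 0.109 heading -100.68 yaw [-179.95    0.   -100.44] z 0.0798 F [-2.3 -0.3  7.9] M [-0.14  0.51  0.03] 47.075
```

```bash
python3 -m crank '[0,0,-0.05236,-0.15,-5.65,0,0,0,0,-0.05236,-0.15,-5.65,0,0,0,0,-0.05236,-0.15,-5.65,0,0,0,0,0,0,0,0,0]'; python3 -m crank '[0,0,-0.01745,0,-1.9,0,0,0,0,0,0,0,0,0]'; python3 -c "
from h import *
arc()"; python3 -m crank '[0,0,-0.01745,0,-1.9,0,0,0,0,0,0,0,0,0]';python3 -c "
from h import *
arc()"
```

```text
clock: 47.58
tool_pos: [0.5454, -0.0304, 0.0798]
orientation: [-180.0, -0.0, -91.4]
force: [-1.8, -0.7, 7.6]
opening: 0.0101
gripper_force: 30.0
clock: 47.82
tool_pos: [0.5461, -0.0304, 0.0798]
orientation: [179.9, -0.0, -90.5]
force: [-5.6, 0.4, 10.1]
opening: 0.01
gripper_force: 30.0
r 0.109 heading -91.42 yaw [ 1.7995e+02 -1.0000e-02 -9.0500e+01] z 0.0798 F [-5.6  0.4 10.1] M [ 0.42  2.14 -0.28] 47.825
clock: 48.08
tool_pos: [0.5482, -0.0305, 0.0798]
orientation: [180.0, -0.0, -89.5]
force: [-5.7, 0.2, 9.4]
opening: 0.0099
gripper_force: 30.0
r 0.109 heading -90.31 yaw [ 1.7997e+02 -1.0000e-02 -8.9500e+01] z 0.0798 F [-5.7  0.2  9.4] M [ 0.42  1.83 -0.22] 48.075
```

```bash
python3 -m crank '[0,0,-0.01745,0,-1.9,0,0,0,0,0,0,0,0,0]';python3 -c "
from h import *
arc()";python3 -m crank '[0,0,0,0,-0.9,0,0,0,0,0,0,0,0,0]';python3 -c "
from h import *
arc()"
```

```text
clock: 48.32
tool_pos: [0.5501, -0.0304, 0.0798]
orientation: [180.0, -0.0, -88.5]
force: [-3.6, -0.4, 10.0]
opening: 0.0098
gripper_force: 30.0
r 0.1089 heading -89.31 yaw [ 1.7997e+02 -1.0000e-02 -8.8490e+01] z 0.0798 F [-3.6 -0.4 10. ] M [ 0.28  1.89 -0.13] 48.325
clock: 48.58
tool_pos: [0.5502, -0.0304, 0.0798]
orientation: [179.9, -0.0, -88.5]
force: [-7.7, 1.8, 12.8]
opening: 0.01
gripper_force: 30.0
r 0.1089 heading -89.29 yaw [ 1.7988e+02 -2.0000e-02 -8.8500e+01] z 0.0798 F [-7.7  1.8 12.8] M [ 0.77  3.09 -0.18] 48.575
```

```bash
python3 -m crank '[0,0,-0.008,0,-0.9,0,0,0,0,0,0,0,0,0]';python3 -c "
from h import *
arc()";python3 -m crank '[0,0,-0.004,0,-0.8,0,0,0,0,0,0,0,0,0]';python3 -c "
from h import *
arc()
cv2.imwrite('pics/top13.png',eyes.snapshot('top'))"
```

```text
clock: 48.82
tool_pos: [0.5511, -0.0305, 0.0798]
orientation: [179.9, -0.0, -88.1]
force: [-8.0, 0.8, 12.8]
opening: 0.0095
gripper_force: 30.0
r 0.109 heading -88.81 yaw [ 1.7989e+02 -2.0000e-02 -8.8050e+01] z 0.0798 F [-8.   0.8 12.8] M [ 0.59  2.94 -0.25] 48.825
clock: 49.08
tool_pos: [0.5512, -0.0305, 0.0798]
orientation: [179.8, -0.0, -87.8]
force: [-10.7, 2.0, 15.8]
opening: 0.0098
gripper_force: 30.1
r 0.109 heading -88.76 yaw [ 1.7982e+02 -2.0000e-02 -8.7840e+01] z 0.0798 F [-10.7   2.   15.8] M [ 0.91  4.   -0.33] 49.075
```

```bash
python3 -m crank '[0,0,0,0,-1,-0.5,0,0,0,0,0,0,0,0]';python3 -c "
from h import *
arc()";python3 -m crank '[0,0,0,0,-1,0,0,0,0,0,0,0,0,0]';python3 -c "
from h import *
arc()"
```

```text
clock: 49.38
tool_pos: [0.5517, -0.0305, 0.0798]
orientation: [179.8, -0.0, -87.8]
force: [-11.0, 1.5, 12.9]
opening: 0.0099
gripper_force: 30.0
r 0.109 heading -88.49 yaw [ 1.7976e+02 -2.0000e-02 -8.7830e+01] z 0.0798 F [-11.    1.5  12.9] M [ 1.02  3.88 -0.17] 49.375
clock: 49.62
tool_pos: [0.5518, -0.0305, 0.0799]
orientation: [179.7, -0.0, -87.8]
force: [-14.2, 4.3, 16.7]
opening: 0.0102
gripper_force: 30.0
r 0.109 heading -88.44 yaw [ 1.7967e+02 -2.0000e-02 -8.7840e+01] z 0.0799 F [-14.2   4.3  16.7] M [ 1.42  5.26 -0.2 ] 49.625
```

```bash
python3 -m crank '[0,0,0,0,0,0,0.3,0,0,0,0,0,0,0.3,0,0,0,0,0,0,0.4,0,0,0,0,0,-20,0.4,0,0,0,0,0,-50,0.6]';python3 -m crank '[0,0,0,0,0,-50,0.5,0,0,0,-60,0,0,0.5,0,0,0,-60,0,0,0.5,0,0,0,-60,0,0,0.5,0,0,0,-60,0,0,0.5]';python3 -m crank '[0,0,0,-60,0,0,0.5,0,0,0,0,0,0,0.5]'; python3 - <<'E'
from h import *
for c in('top','scene'): cv2.imwrite(f'pics/{c}14.png',eyes.snapshot(c))
go(.5518,-.0305,.08,-88.5)
cr=[cv2.resize(cv2.imread(f'pics/{c}14.png')[155:205,240:330],None,fx=8,fy=6,interpolation=cv2.INTER_CUBIC) for c in('top','scene')]
cv2.imwrite('pics/v14.png',np.vstack(cr)[:600])
E
```

```text
clock: 50.25
tool_pos: [0.5538, -0.0303, 0.1478]
orientation: [179.7, -0.1, -87.8]
force: [1.2, 0.4, 0.1]
opening: 0.0404
gripper_force: 0.0
clock: 50.88
tool_pos: [0.5459, 0.2118, 0.1995]
orientation: [-180.0, 0.0, -87.8]
force: [1.5, -0.6, 0.5]
opening: 0.0438
gripper_force: 0.0
clock: 51.12
tool_pos: [0.5435, 0.2736, 0.1987]
orientation: [180.0, 0.0, -87.6]
force: [-0.5, -0.1, -0.7]
opening: 0.0436
gripper_force: 0.0
pos [0.5434 0.2705 0.1988] rpy [ 1.7996e+02 -3.0000e-02 -8.7700e+01] | rotvec to target [ 0.001 -0.001  0.014] | shift now-frame [301.    3.6 119. ] | shift after turn [301.1  -0.5 118.8] open 0.0436 F [-0.4 -1.   0. ] t 51.23
```

View pics/v14.png

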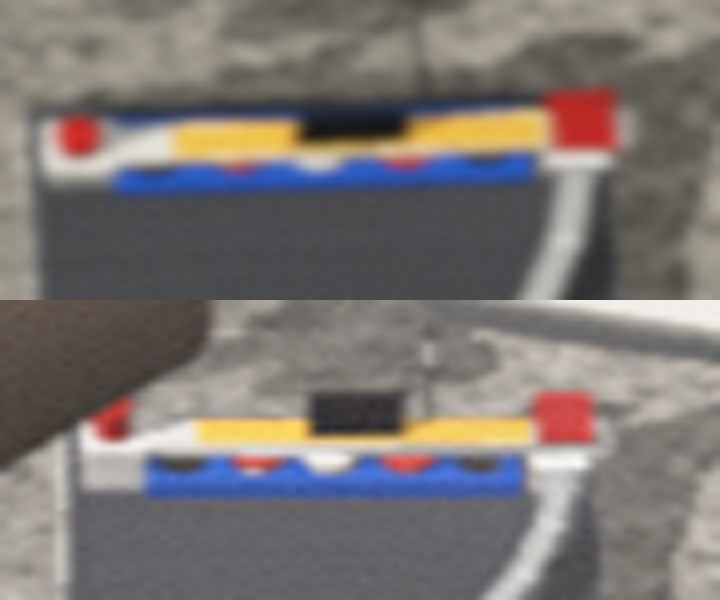

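```bash
python3 - <<'E'
from h import *
i=cv2.imread('pics/top14.png').astype(float); y=np.minimum(i[...,2],i[...,1])-i[...,0]
W=[]
for x in list(range(264,276))+list(range(293,307)):
    w=np.clip(y[165:192,x]-20,0,None); W.append(at('top',(x,165+(w*np.arange(27)).sum()/w.sum()),.073)[:2])
W=np.array(W); a=np.polyfit(W[:,1],W[:,0],1); print('heading',-90-np.degrees(np.arctan(a[0])),'x at knuckle',np.polyval(a,.0783),'x at tip',np.polyval(a,-.1245),'expected',.5485+.203*.0255)
E
```

```text
heading -88.28424969690846 x at knuckle 0.5488701498728272 x at tip 0.5549449115570552 expected 0.5536765
```

```bash
python3 -m crank '[0,0,0.014,60,0,0,0.4,0,0,0,60,0,0,0.4,0,0,0,60,0,0,0.4,0,0,0,60,0,0,0.4,0,0,0,61,0,0,0.4]';python3 -m crank '[0,0,0,0,0,20,0.4,0,0,0,0,0,40,0.4,0,0,0,0,0,35,0.4,0,0,0,0,0,16,0.4,0,0,0,0,0,0,0.4]'; python3 -c "
from h import *
go(.5518,-.0305,.088,-88.5)"; python3 -m crank '[0,0,0,0,-5,0,0.4,0,0,0,0,-4,0,0.4,0,0,0,0,0,0,0.4]'; python3 -c "
from h import *
go(.5518,-.0305,.088,-88.5)"
```

```text
clock: 51.85
tool_pos: [0.5513, -0.0342, 0.1998]
orientation: [-180.0, 0.0, -88.7]
force: [1.6, 1.3, 1.1]
opening: 0.0351
gripper_force: 0.0
clock: 52.48
tool_pos: [0.5514, -0.0319, 0.0879]
orientation: [179.9, -0.0, -88.6]
force: [-0.0, 0.7, 0.0]
opening: 0.0351
gripper_force: 0.0
pos [ 0.5514 -0.0319  0.0879] rpy [ 1.7991e+02 -3.0000e-02 -8.8630e+01] | rotvec to target [ 0.002 -0.001 -0.002] | shift now-frame [-1.4 -0.4 -0.1] | shift after turn [-1.4 -0.4 -0.1] open 0.0351 F [-0.   0.7  0. ] t 52.48
clock: 52.85
tool_pos: [0.5618, -0.0307, 0.0891]
orientation: [-179.9, 0.0, -88.6]
force: [1.3, -0.4, 0.7]
opening: 0.0352
gripper_force: 0.0
pos [ 0.5618 -0.0307  0.0891] rpy [-1.7992e+02  2.0000e-02 -8.8580e+01] | rotvec to target [-0.001  0.    -0.001] | shift now-frame [-0.4 10.   1.1] | shift after turn [-0.4 10.   1.1] open 0.0352 F [ 1.3 -0.4  0.7] t 52.85
```

```bash
for k in 1; do python3 -m crank '[0,0,0,0,-1.5,0,0.4,0,0,0,0,0,0,0.4]'; python3 -m crank '[0,0,0,0,-1,0,0.4,0,0,0,0,0,0,0.4]'; python3 -m crank '[0,0,0,0,-1,0,0.4,0,0,0,0,0,0,0.4]'; python3 -m crank '[0,0,0,0,-1,0,0.4,0,0,0,0,0,0,0.4]'; done
```

```text
clock: 53.1
tool_pos: [0.5625, -0.0308, 0.0885]
orientation: [-180.0, 0.0, -88.6]
force: [-0.8, 0.4, -0.1]
opening: 0.0349
gripper_force: 0.0
clock: 53.35
tool_pos: [0.5635, -0.0308, 0.0883]
orientation: [180.0, -0.0, -88.6]
force: [-0.1, 0.3, 0.6]
opening: 0.0354
gripper_force: 0.0
clock: 53.6
tool_pos: [0.5642, -0.0308, 0.0882]
orientation: [180.0, -0.0, -88.6]
force: [-1.5, 0.5, 0.5]
opening: 0.0349
gripper_force: 0.5
clock: 53.85
tool_pos: [0.565, -0.0309, 0.0883]
orientation: [179.9, -0.0, -88.6]
force: [-3.2, -0.0, 3.1]
opening: 0.0352
gripper_force: 1.4
```

```bash
python3 -m crank '[0,0,0,0,-1,0,0.4,0,0,0,0,0,0,0.4]'; python3 -m crank '[0,0,0,0,-1,0,0.4,0,0,0,0,0,0,0.4]'; python3 -m crank '[0,0,0,0,-1,0,0.4,0,0,0,0,0,0,0.4]'
```

```text
clock: 54.1
tool_pos: [0.5663, -0.0309, 0.0884]
orientation: [180.0, -0.0, -88.6]
force: [-3.1, -0.1, 3.2]
opening: 0.0352
gripper_force: 1.8
clock: 54.35
tool_pos: [0.5674, -0.0308, 0.0884]
orientation: [180.0, -0.0, -88.6]
force: [-3.6, -0.0, 3.6]
opening: 0.0348
gripper_force: 2.1
clock: 54.6
tool_pos: [0.5681, -0.0308, 0.0884]
orientation: [180.0, -0.0, -88.6]
force: [-6.1, 0.9, 4.8]
opening: 0.035
gripper_force: 3.0
```

```bash
python3 -m crank '[0,0,0,0,-1,0,0.4,0,0,0,0,0,0,0.4]'; python3 -m crank '[0,0,0,0,-1,0,0.4,0,0,0,0,0,0,0.4]'; python3 - <<'E'
from h import *
i=eyes.snapshot('top');cv2.imwrite('pics/top15.png',i);i=i.astype(float); y=np.minimum(i[...,2],i[...,1])-i[...,0]
j=cv2.imread('pics/top14.png').astype(float);yj=np.minimum(j[...,2],j[...,1])-j[...,0]
for x in range(292,309,2):
    f=lambda q:(lambda w:round(165+(w*np.arange(27)).sum()/max(w.sum(),1),2))(np.clip(q[165:192,x]-20,0,None))
    print(x,f(yj),f(y))
E
```

```text
clock: 54.85
tool_pos: [0.5685, -0.0308, 0.0884]
orientation: [179.9, -0.0, -88.6]
force: [-8.6, 0.8, 8.3]
opening: 0.0351
gripper_force: 4.5
clock: 55.1
tool_pos: [0.5688, -0.0308, 0.0885]
orientation: [179.8, -0.0, -88.6]
force: [-9.4, 2.3, 11.1]
opening: 0.0351
gripper_force: 5.9
292 176.98 175.0
294 176.81 165.0
296 176.62 165.0
298 176.6 176.0
300 176.57 175.98
302 176.46 175.77
304 176.22 175.56
306 176.0 175.49
308 175.9 175.47
```

```bash
python3 -m crank '[0,0,0,0,-1.5,0,0.4,0,0,0,0,0,0,0.4]'; python3 -m crank '[0,0,0,0,-1.5,0,0.4,0,0,0,0,0,0,0.4]'; python3 -m crank '[0,0,0,0,7,0,0.4,0,0,0,0,9,0,0.4,0,0,0,0,2,-20,0.4,0,0,0,0,0,-50,0.4,0,0,0,0,0,-40,0.4]'; python3 -m crank '[0,0,0,-60,0,0,0.5,0,0,0,-60,0,0,0.5,0,0,0,-60,0,0,0.5,0,0,0,-60,0,0,0.5,0,0,0,-60,0,0,0.5]'; python3 - <<'E'
from h import *
i=eyes.snapshot('top');cv2.imwrite('pics/top16.png',i);s=eyes.snapshot('scene');cv2.imwrite('pics/scene16.png',s)
i=i.astype(float)
for n in('top14','top16'):
    i=cv2.imread(f'pics/{n}.png').astype(float); y=np.minimum(i[...,2],i[...,1])-i[...,0]
    W=[]
    for x in list(range(264,276))+list(range(293,307)):
        w=np.clip(y[165:192,x]-20,0,None); W.append(at('top',(x,165+(w*np.arange(27)).sum()/w.sum()),.073)[:2])
    W=np.array(W); a=np.polyfit(W[:,1],W[:,0],1); print('heading',-90-np.degrees(np.arctan(a[0])),'x at knuckle',np.polyval(a,.0783),'x at tip',np.polyval(a,-.1245))
cr=[cv2.resize(cv2.imread(f'pics/{c}16.png')[155:205,240:330],None,fx=8,fy=6,interpolation=cv2.INTER_CUBIC) for c in('top','scene')]
cv2.imwrite('pics/v16.png',np.vstack(cr)[:600])
E
```

```text
clock: 55.4
tool_pos: [0.5695, -0.0309, 0.0886]
orientation: [179.7, -0.0, -88.6]
force: [-14.3, 2.4, 14.5]
opening: 0.0351
gripper_force: 8.0
clock: 55.65
tool_pos: [0.5701, -0.0309, 0.0887]
orientation: [179.7, -0.0, -88.6]
force: [-17.7, 4.1, 19.4]
opening: 0.035
gripper_force: 10.3
clock: 56.28
tool_pos: [0.5562, -0.0309, 0.2001]
orientation: [-179.9, 0.0, -88.6]
force: [1.3, 1.2, 0.0]
opening: 0.0352
gripper_force: 0.0
clock: 56.9
tool_pos: [0.5482, 0.2713, 0.1986]
orientation: [-179.9, 0.1, -88.6]
force: [2.3, -0.0, -0.9]
opening: 0.0439
gripper_force: 0.0
heading -88.28424969690846 x at knuckle 0.5488701498728272 x at tip 0.5549449115570552
heading -89.12103989501757 x at knuckle 0.5505396802339764 x at tip 0.5536510279701897
```

View pics/v16.png

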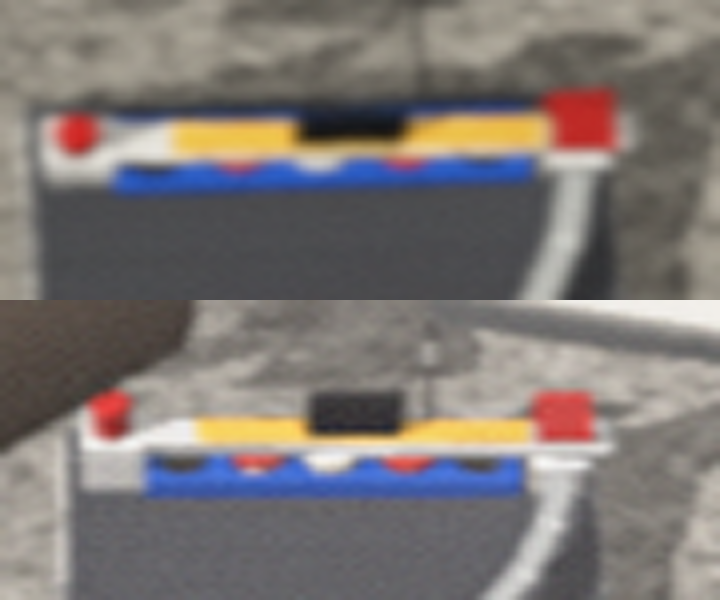

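```bash
python3 -m crank '[0,0,0,60,0,0,0,0,0,0,60,12,0,0,0,0,0,60,12,0,0,0,0,0,60,12,0,0,0,0,0,60,12,0,0]'; python3 -m crank '[0,0,0,55,5,40,0,0,0,0,0,0,40,0,0,0,0,0,0,0,0,0,0,0,0,0,0,0]'; python3 -c "
from h import *
go(.505,-.087,.066,-88.5)"
```

```text
clock: 57.62
tool_pos: [0.5073, -0.0339, 0.1986]
orientation: [-179.9, 0.0, -88.6]
force: [1.7, -0.8, -0.3]
opening: 0.002
gripper_force: 0.0
clock: 58.12
tool_pos: [0.5053, -0.0824, 0.123]
orientation: [-179.9, -0.0, -88.5]
force: [0.6, -0.2, 0.5]
opening: 0.0003
gripper_force: 0.0
pos [ 0.5053 -0.0824  0.123 ] rpy [-1.799e+02 -2.000e-02 -8.853e+01] | rotvec to target [-0.002 -0.    -0.001] | shift now-frame [ 4.6  0.5 57. ] | shift after turn [ 4.6  0.4 57. ] open 0.0003 F [ 0.6 -0.2  0.5] t 58.12
```

```bash
python3 -m crank '[0,0,0,4.5,0,30,0,0,0,0,0,0,20,0,0,0,0,0,0,7,0,0,0,0,0,0,0,0]'; python3 -m crank '[0,0,0,0,-5,0,0,0,0,0,0,-5,0,0,0,0,0,0,0,0,0]';python3 -m crank '[0,0,0,0,-3,0,0,0,0,0,0,0,0,0]';python3 -m crank '[0,0,0,0,-2,0,0,0,0,0,0,0,0,0]';python3 -m crank '[0,0,0,0,-1,0,0,0,0,0,0,0,0,0]'
```

```text
clock: 58.62
tool_pos: [0.5051, -0.0867, 0.0656]
orientation: [-179.9, -0.0, -88.5]
force: [0.1, -0.3, 0.4]
opening: 0.0004
gripper_force: 0.0
clock: 59.0
tool_pos: [0.5151, -0.0869, 0.0651]
orientation: [-179.9, 0.0, -88.6]
force: [-0.7, -0.2, -1.0]
opening: 0.0003
gripper_force: 0.0
clock: 59.25
tool_pos: [0.5174, -0.0869, 0.0647]
orientation: [-180.0, -0.0, -88.6]
force: [0.7, -0.7, 0.7]
opening: 0.0005
gripper_force: 0.0
clock: 59.5
tool_pos: [0.5193, -0.0869, 0.0646]
orientation: [180.0, -0.0, -88.6]
force: [-1.0, 0.2, 0.5]
opening: 0.0003
gripper_force: 0.0
clock: 59.75
tool_pos: [0.5203, -0.0868, 0.0647]
orientation: [-180.0, -0.0, -88.6]
force: [0.0, -0.9, -0.1]
opening: 0.0008
gripper_force: 0.0
```

```bash
python3 -m crank '[0,0,0,0,-1,0,0,0,0,0,0,0,0,0]';python3 -m crank '[0,0,0,0,-1,0,0,0,0,0,0,0,0,0]';python3 -m crank '[0,0,0,0,-1,0,0,0,0,0,0,0,0,0]';python3 -m crank '[0,0,0,0,-1,0,0,0,0,0,0,0,0,0]';python3 -m crank '[0,0,0,0,-1,0,0,0,0,0,0,0,0,0]'
```

```text
clock: 60.0
tool_pos: [0.5213, -0.0868, 0.0647]
orientation: [-180.0, -0.0, -88.6]
force: [0.1, -0.4, -0.6]
opening: 0.0005
gripper_force: 0.0
clock: 60.25
tool_pos: [0.5223, -0.0868, 0.0647]
orientation: [-180.0, -0.0, -88.6]
force: [-0.4, 0.2, 0.2]
opening: 0.0006
gripper_force: 0.0
clock: 60.5
tool_pos: [0.5233, -0.0867, 0.0647]
orientation: [-180.0, 0.0, -88.6]
force: [0.2, -0.9, 0.1]
opening: 0.0004
gripper_force: 0.0
clock: 60.75
tool_pos: [0.5244, -0.0867, 0.0647]
orientation: [-180.0, 0.0, -88.6]
force: [-0.4, -0.7, -0.5]
opening: 0.0003
gripper_force: 0.0
clock: 61.0
tool_pos: [0.5253, -0.0867, 0.0647]
orientation: [-180.0, -0.0, -88.6]
force: [-0.1, 0.4, -0.1]
opening: 0.0006
gripper_force: 0.0
```

```bash
for q in a; do python3 -m crank '[0,0,0,0,-1,0,0,0,0,0,0,-1,0,0,0,0,0,0,0,0,0]'|grep -E "tool_pos|force: \["; python3 -m crank '[0,0,0,0,-1,0,0,0,0,0,0,-1,0,0,0,0,0,0,0,0,0]'|grep -E "tool_pos|force: \["; python3 -m crank '[0,0,0,0,-1,0,0,0,0,0,0,-1,0,0,0,0,0,0,0,0,0]'|grep -E "tool_pos|force: \[";python3 -m crank '[0,0,0,0,-1,0,0,0,0,0,0,-1,0,0,0,0,0,0,0,0,0]'|grep -E "tool_pos|force: \["; done
```

```text
tool_pos: [0.5269, -0.0867, 0.0646]
force: [-1.9, 0.8, 0.4]
tool_pos: [0.528, -0.0867, 0.0645]
force: [-5.0, -0.4, 2.8]
tool_pos: [0.5281, -0.0868, 0.0642]
force: [-11.0, 2.3, 8.8]
tool_pos: [0.5281, -0.087, 0.064]
force: [-16.4, 2.3, 12.8]
```

```bash
python3 -m crank '[0,0,0,0,8,0,0,0,0,0,0,12,0,0,0,0,0,0,5,-30,0,0,0,0,0,0,-50,0,0,0,0,0,0,-50,0]'; python3 -m crank '[0,0,0,-60,0,0,0.3,0,0,0,-60,-10,0,0.3,0,0,0,-60,-10,0,0.3,0,0,0,-60,-10,0,0.3,0,0,0,-60,0,0,0.3]'; python3 -m crank '[0,0,0,-60,0,0,0.3,0,0,0,-30,0,0,0.3,0,0,0,0,0,0,0.3]'; python3 - <<'E'
from h import *
for c in('top','scene'): cv2.imwrite(f'pics/{c}17.png',eyes.snapshot(c))
i=cv2.imread('pics/top17.png').astype(float); y=np.minimum(i[...,2],i[...,1])-i[...,0]
W=[]
for x in list(range(264,276))+list(range(293,307)):
    w=np.clip(y[165:192,x]-20,0,None); W.append(at('top',(x,165+(w*np.arange(27)).sum()/w.sum()),.073)[:2])
W=np.array(W); a=np.polyfit(W[:,1],W[:,0],1); print('heading',-90-np.degrees(np.arctan(a[0])),'x at knuckle',np.polyval(a,.0783),'x at tip',np.polyval(a,-.1245))
cr=[cv2.resize(cv2.imread(f'pics/{c}17.png')[155:205,240:330],None,fx=8,fy=6,interpolation=cv2.INTER_CUBIC) for c in('top','scene')]
cv2.imwrite('pics/v17.png',np.vstack(cr)[:600])
E
```

```text
clock: 63.12
tool_pos: [0.5079, -0.0871, 0.1962]
orientation: [-180.0, -0.0, -88.6]
force: [0.6, 0.3, -0.3]
opening: 0.0003
gripper_force: 0.0
clock: 63.75
tool_pos: [0.531, 0.2157, 0.1948]
orientation: [-179.9, 0.0, -88.6]
force: [0.1, -0.1, 0.0]
opening: 0.0259
gripper_force: 0.0
clock: 64.12
tool_pos: [0.5283, 0.3053, 0.1942]
orientation: [180.0, -0.0, -88.5]
force: [0.4, -0.3, 0.1]
opening: 0.026
gripper_force: 0.0
heading -88.60324712498385 x at knuckle 0.5502214185093117 x at tip 0.5551662436146162
```

View pics/v17.png

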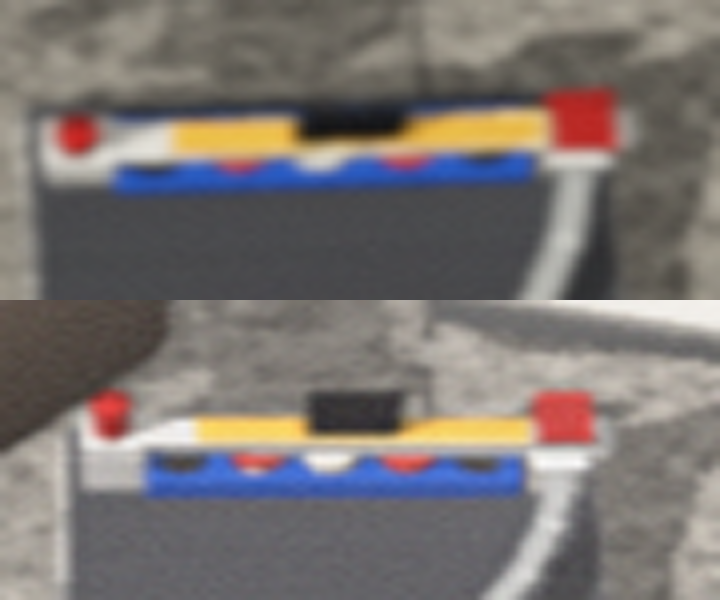

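The bar lies along the row with its tip in the red catch (top view, around 583,120). The pin head (75,133) is seated, and three vial caps show under the bar in pockets 1–3.

```bash
python3 -c "
from plant import ctrl; print(ctrl.close_job())"
```

```text
the job is handed in; nothing more can be done
None
```

I handed the job in at about 64 s. All three vials found on the bench are in pockets 1–3, the pin is fully home, and the bar is shut firmly against the back of the red catch and released. I never went near the petri dishes.

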